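# Load the analyser and close its lid

### The job

Take the white cartridge out of the metal channel and stand it upright in the open bay of the analyser, lowering it in gently rather than dropping it. Once it stands there by itself, slide the lid's hold-open catch fully outwards, then lower the lid until it is fully closed, guiding it all the way down so that it does not slam. Do not tip the cartridge over, and leave the jar, the cup, the gel bottle and the tube rack where they are.

Things in the scene. Friction and masses are not known exactly. Their poses are not given: they have to be found in the camera images.
- cartridge_center (a point): Loose white reagent cartridge, upright box 32 (its x) x 56 (its y) x 66 mm high, about 160 g; the point is its centre, half-way up. In the channel it can be gripped only across its 32 mm (one finger before, one behind, along the channel); in the bay there is finger room only at the ends of its 56 mm. So it must be set down on the way and gripped anew.
- holder: Fixed open-ended aluminium channel on the counter, 190 long (its x) x 72 x 70 mm high; origin at the centre of its underside. Floor 8 mm thick, two side walls 4 mm thick along its length, 64 mm apart inside. The cartridge stands on the floor about 45 mm towards -x from the middle, the jar about 65 mm towards +x.
- pad: Thin pale grey-blue mat fixed flat on the counter, 120 x 120 x 3 mm, clear of everything; origin at the centre of its underside. A handy free spot to set the cartridge down.
- analyser: Fixed white desktop analyser, 210 mm deep (its x, front face towards -x) and 255 mm wide (its y, from -105 to +150), flat top (deck) 95 mm above the counter; origin at counter height directly below the centre of the bay, axes x to the rear where the lid is hinged, y to the side of the catch, z up.
- bay_floor (a point): Centre of the floor of the analyser's bay, 20 mm above the counter, 75 mm below the deck; axes as the analyser. The bay is an open-topped rectangular well 44 mm along x and 130 mm along y: the cartridge stands in it with its 56 mm length along y (either way round), anywhere along the well; then its top is 9 mm below the deck.
- lid (a joint): Lid angle in rad: 0 closed flat on the deck, about 1.6 to 1.75 at the start (standing open just beyond upright, its free edge 285 mm above the counter). About 250 g; near upright it stays by hinge friction, but it falls shut if let go below about 1.15, only lightly damped. While the catch is engaged a steel bolt stops it at about 1.5.
- lid_hinge (a point): Middle of the hinge axis, at the rear edge of the deck (95 mm in the analyser's +x from the bay centre, 95.5 mm up); the axis runs along the analyser's y. The frame turns with the lid: lid extends 190 mm along its -x, 95 mm to each side, 10 mm thick (z 0 to 10 mm, +z is the outer face).
- lid_handle (a point): Middle of the lid's round steel bar handle, 10 mm thick, 110 mm long along the hinge direction, 55 mm off the lid's outer face (50 mm free between; 172 mm along -x, 65 mm along +z in the hinge frame). It can be pinched from above, lid open or closed, one finger between bar and lid, and turns between the fingers as the lid swings.
- catch (a joint): Travel of the hold-open catch in m: 0 engaged (start), 0.024 fully out. It slides towards the analyser's +y, away from the lid; from 0.016 the bolt is clear of the lid. Friction about 4 N, stays where it is left (fingers opening unevenly on it can drag it back: check, or push it outwards from the lid side).
- catch_tab (a point): Centre of the catch's black upright tab on the deck, at the +y side of the lid; 30 (x) x 12 (y) x 38 mm high, centre 30 mm above the deck, top 49 mm above the deck, free on both sides for fingers closing along y. A steel bolt stands 65 mm behind it (+x).
- jar_center (a point): Small round jar, 40 mm across, 58 mm high, loose in the channel; centre, half-way up. Leave it.
- cup: Loose white open cup, 72 mm across, 90 mm high, origin under its base. Leave it.
- gel: Loose clear bottle 60 mm across, 150 mm high, origin under its base. Leave it.
- tube_rack: Loose blue rack with capped tubes, 100 x 200 mm, 91 mm high, origin under its base. Leave it.

How it is judged:
By the outcome, as a careful person would: the job done as asked, in the order asked, and still so for the second after the job is handed in, with the robot touching nothing.
It also fails if it takes over 72 s, if anything falls off the work surface, if the arm or the gripper's body presses on something with over 40 N, if the wrist force passes 120 N, or if a joint passes its speed limit or range.

### The arm

A 7-joint arm with a two-finger parallel gripper is mounted at the origin on the work surface. World frame = base frame: x ahead of the robot, y to its left, z up, the work surface at z = 0. Lengths are in m, angles in rad, forces in N, time in s.
With the tool pointing down it reaches from about 0.35 to 0.9 m from the base axis. Payload 7.2 kg.
Tool frame: the origin (TCP) lies on the centre line of the jaws, within the pads' length; the fingertips stand ctrl.tips_ahead ahead of it and the grasp point (between the pads) is the TCP (ctrl.tips_ahead is the distance from the TCP to the fingertips, in m); x points along the fingers, y is the direction in which the jaws open and shut, and the axes are right-handed (so a half turn about x gives the same grasp; the last joint's range is limited). The gripper opens to 88 mm and grips with 3 to 60 N. Pads are 20 mm wide; open, the fingers measure 115 mm over their backs; the gripper's body (75 mm by 178 mm) begins 61 mm behind the grasp point.
Start: joints at [-1.229, 0.411, -0.013, 1.596, 0.006, 1.134, -0.082], TCP at [0.249, 0.573, 0.205] pointing down, gripper open.
Joint ranges: [-2.95, 2.95], [-0.29, 1.99], [-1.47, 1.44], [0.14, 2.54], [-1.03, 4.17], [0.13, 1.85], [-2.86, 2.86]. Speed limits (rad/s): [2.39, 2.39, 3.01, 3.01, 3.14, 3.14, 3.14].

### API

Orientations are given as a unit quaternion [x, y, z, w].
In Python, from plant import ctrl gives the robot as it stands.
- The arm moves only by the tool servo_tool, never from a script. Its argument "steps" is a list of rows, each an object of numbers: "hand": the finger opening in m, from 0 to 0.0878; "dx", "dy", "dz": the shift along the world's x, y, z in m; "roll": the turn about the world's z in degrees. In form: [{"hand": .., "dx": .., "dy": .., "dz": .., "roll": ..}, ...]. A call has 1 to 12 rows; each row shifts and turns the commanded pose from where the row before left it; what a row does not reach is not made up. A row lasts 1/8 s, in which the tool goes at most 62.5 mm and 10.7 degrees, less where a joint would pass 70% of its speed; a pose out of reach is approached as far as the arm can. A call is refused whole if a number of a shift passes 0.0625 or a number of a turn 10.7, either way. A call with a gripper value outside its range is refused whole. The fingers move at their own pace and stop on an object; "newtons" is the grip in N (left out, the last holds). Time passes only in rows, so rows that do not move let the fingers close. It gives the time, the measured TCP pose, the force and the opening at its end, in the units of the state.
- ctrl.state(): the state, without advancing time (a new reading comes with each control period).
- ctrl.camera(name): name is "scene" or "top"; returns the picture (480x640x3 uint8, red, green, blue); there is no depth.
- ctrl.camera_params(name): a dict with "camera_matrix" (3x3 intrinsics, pixels), "k1" (the pictures are not rectified: a ray, as slopes to the right and down, at radius r is drawn at 1 + k1 r^2 times it, then the intrinsics apply), "R" (3x3) and "t" (3): a world point X has camera coordinates R X + t. Camera axes: x right, y down, z forward; pixel columns grow to the right and rows downward; lengths in m; the calibration is good to about 2 mm. A picture is of the moment at which its call begins. camera_params takes no time and is no camera call.
- ctrl.hand_in(): hands the job in, once; it reports no verdict.
The state is a dict: "time_s": time; "q": joint angles; "qvel": joint speeds; "joint_torque": joint torques, N m; "position": TCP position; "tool_rot": TCP orientation; "ft_force": force on the tool from outside, world axes, zero at the start; "ft_torque": the same for the moment, N m; "grip_width": opening from 0.0 (shut) to 1.0 (fully open).
Only numpy, scipy, OpenCV 4.12 (cv2) and the standard library are available. Lean on these libraries where they do the work, as an engineer would, in place of code of your own. Each camera call takes 0.05 s, during which the arm holds its last target.

## Working session

There is one attempt and no reset: what is moved stays moved. The work goes in short steps, Python scripts to look and compute and a tool call to move; the robot and the scene stay as the last step left them, time stands still between calls to the robot, and variables do not carry over. Pictures are saved under pics/ and viewed, and the job is handed in when it is done.

Besides the shell and the picture viewer there is one more tool, called after "Call:" as name([rows], argument=value, ...), one row to a line, values as JSON. servo_tool: Moves the arm, as the interface text tells. Its arguments: {"type":"object","properties":{"steps":{"type":"array"},"newtons":{"type":"number"}},"required":["steps"]}

```bash
mkdir -p pics; python3 - <<'E'
from plant import ctrl
import cv2,numpy as np
print(ctrl.state(), ctrl.tips_ahead)
for n in("scene","top"):
    p=ctrl.camera_params(n);print(n,p)
    cv2.imwrite(f"pics/{n}0.png",ctrl.camera(n)[:,:,::-1])
E
```

```text
{'time_s': 0.0, 'q': array([-1.22917813,  0.41189298, -0.01270243,  1.59703572,  0.00558863,
        1.13430308, -0.08221724]), 'qvel': array([ 0.00093345, -0.00010953, -0.00056002, -0.00037655,  0.00047865,
       -0.00042623,  0.00154602]), 'joint_torque': array([ 3.90671858e-05, -5.87941253e+01,  6.41892739e-01, -2.91087806e+01,
       -5.37896901e-02,  1.80296449e-02,  1.96408128e-04]), 'position': array([0.24885598, 0.57273657, 0.20371688]), 'tool_rot': array([ 0.14332131,  0.69239102, -0.1444445 ,  0.69223513]), 'ft_force': array([-0.20999356,  0.18063343, -0.15078215]), 'ft_torque': array([ 0.02376829,  0.0223541 , -0.07133727]), 'grip_width': 1.0004311090376496} 0.019
scene {'camera_matrix': array([[624.20217336,   0.        , 311.66017582],
       [  0.        , 624.20217336, 237.90282001],
       [  0.        ,   0.        ,   1.        ]]), 'k1': 0.04020094056671016, 'R': array([[ 0.41568639,  0.90938448,  0.01498953],
       [ 0.68352437, -0.30148678, -0.66475571],
       [-0.59999939,  0.28657561, -0.74691041]]), 't': array([-0.22101968, -0.33375816,  1.94306228])}
top {'camera_matrix': array([[553.68512651,   0.        , 324.77840374],
       [  0.        , 553.68512651, 240.07351564],
       [  0.        ,   0.        ,   1.        ]]), 'k1': -0.1007496177252489, 'R': array([[ 7.18707206e-04, -9.99997436e-01, -2.14763343e-03],
       [-9.96703532e-01, -5.42105880e-04, -8.11281470e-02],
       [ 8.11267747e-02,  2.19886120e-03, -9.96701365e-01]]), 't': array([-0.00753146,  0.61017109,  1.57966627])}
```

```bash
ls
```

```text
pics
```

View pics/scene0.png

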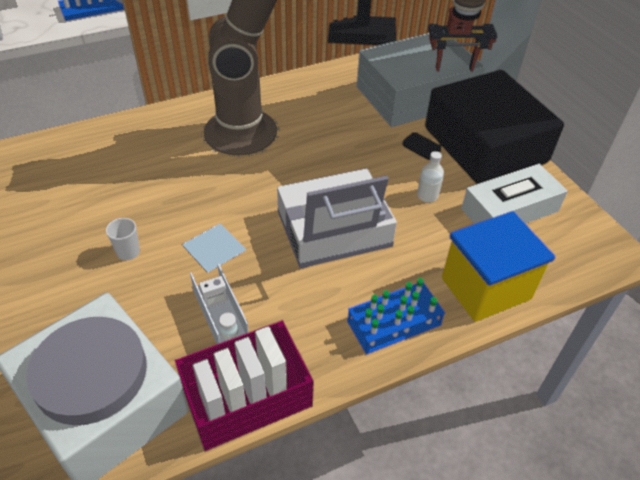

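View pics/top0.png

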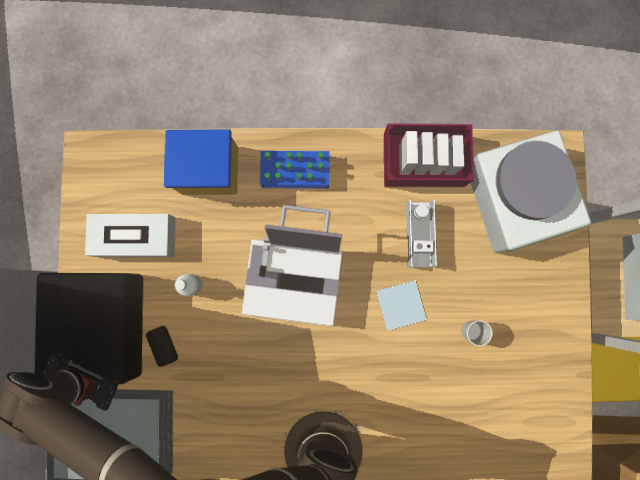

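The top view shows the analyser at about (293,280), channel (422,233) with the cartridge near (423,247) and the jar at (422,211), pad (402,305). Next I'll enlarge crops.

```bash
cat > h.py <<'E'
import numpy as np,cv2
from plant import ctrl
def proj(n,X):
    p=ctrl.camera_params(n);c=np.atleast_2d(X)@np.array(p["R"]).T+p["t"];s=c[:,:2]/c[:,2:]
    s=s*(1+p["k1"]*(s**2).sum(1,keepdims=True));K=np.array(p["camera_matrix"])
    return s@K[:2,:2].T+K[:2,2]
def ray(n,u,v):
    p=ctrl.camera_params(n);K=np.array(p["camera_matrix"]);R=np.array(p["R"])
    d=np.array([(u-K[0,2])/K[0,0],(v-K[1,2])/K[1,1]]);s=d.copy()
    for _ in range(30): s=d/(1+p["k1"]*(s@s))
    return -R.T@p["t"],R.T@np.r_[s,1]
def atz(n,u,v,z):
    o,d=ray(n,u,v);return o+d*(z-o[2])/d[2]
def crop(src,dst,u0,v0,u1,v1,k):
    im=cv2.imread(src)[v0:v1,u0:u1];cv2.imwrite(dst,cv2.resize(im,None,fx=k,fy=k,interpolation=cv2.INTER_CUBIC))
E
python3 - <<'E'
from h import *
crop("pics/top0.png","pics/ct_an.png",235,200,350,330,5)   if 0 else crop("pics/top0.png","pics/ct_an.png",235,200,365,300+30,4.5)
crop("pics/top0.png","pics/ct_ch.png",370,190,440,340,4)
crop("pics/scene0.png","pics/cs_an.png",270,160,405,270,5.4)
crop("pics/scene0.png","pics/cs_ch.png",175,215,275,345,4.5)
E
```

```text
(no output)
```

View pics/ct_an.png

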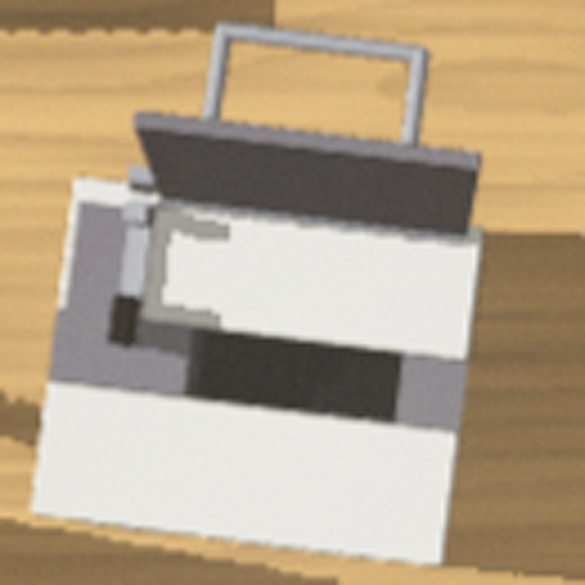

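View pics/ct_ch.png

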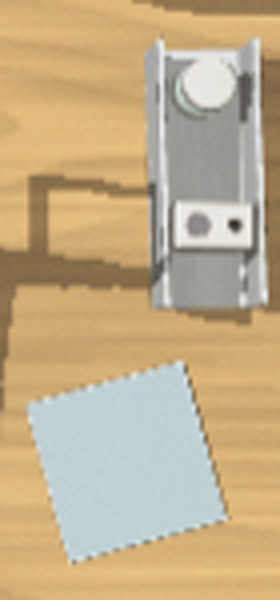

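View pics/cs_an.png

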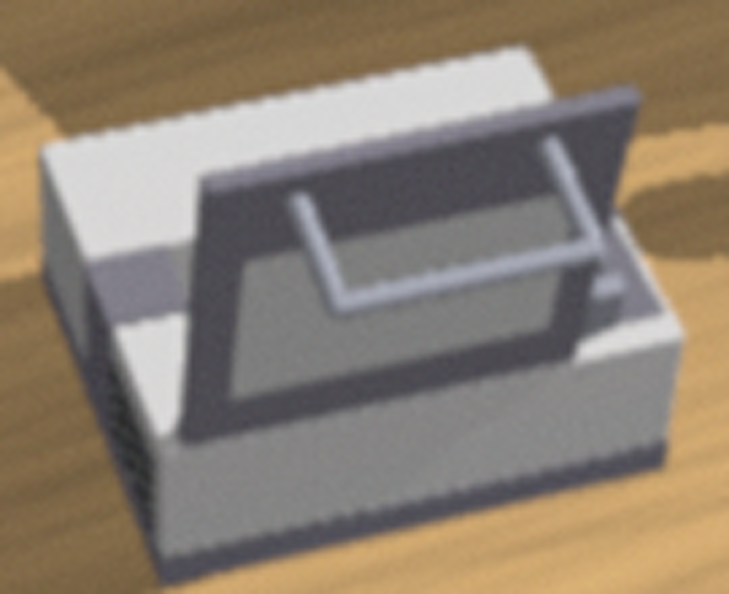

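View pics/cs_ch.png

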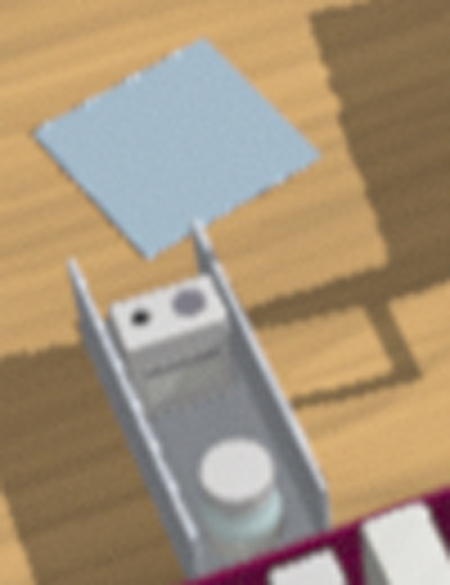

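```bash
cat > fit.py <<'E'
from h import *
from scipy.optimize import least_squares
def T(p,L):
    c,s=np.cos(p[2]),np.sin(p[2]);L=np.array(L,float);return np.c_[p[0]+c*L[:,0]-s*L[:,1],p[1]+s*L[:,0]+c*L[:,1],L[:,2]]
def fit(obs,p0):  # obs: (cam,u,v,local)
    def f(p): return np.concatenate([proj(c,T(p,[l]))[0]-[u,v] for c,u,v,l in obs])
    r=least_squares(f,p0,loss="soft_l1");print(np.round(r.x,4),np.round(r.fun.reshape(-1,2),1).tolist());return r.x
t=lambda x,y:(235+(x+.5)/4.5-.5,200+(y+.5)/4.5-.5)
s=lambda x,y:(270+(x+.5)/5.4-.5,160+(y+.5)/5.4-.5)
print("corner",atz("top",*t(33,514),.095),atz("top",*t(442,563),.095),atz("top",*t(481,230),.095),atz("top",*t(75,180),.095))
print("bay",[atz("top",*t(*q),.095).round(4) for q in((190,330),(403,353),(397,420),(187,395))])
print("tabtop",[atz("top",*t(*q),.144).round(4) for q in((113,296),(140,298),(134,344),(108,340))])
A=[("top",*t(33,514),(-.115,.15,.095)),("top",*t(442,563),(-.115,-.105,.095)),("top",*t(481,230),(.095,-.105,.095)),("top",*t(75,180),(.095,.15,.095)),
("scene",*s(43,148),(-.115,-.105,.095)),("scene",*s(525,47),(-.115,.15,.095)),("scene",*s(685,335),(.095,.15,.095)),("scene",*s(160,440),(.095,-.105,.095)),
("top",*t(403,353),(.022,-.065,.095)),("top",*t(397,420),(-.022,-.065,.095))]
a=fit(A,[.6,.03,0]);
# channel
t=lambda x,y:(370+(x+.5)/4-.5,190+(y+.5)/4-.5)
s=lambda x,y:(175+(x+.5)/4.5-.5,215+(y+.5)/4.5-.5)
P=[("top",*t(28,405),(-.06,.06,.003))]
for q in((28,405),(183,362),(228,519),(72,563)): print("pad",atz("top",*t(*q),.003).round(4))
for q in((37,132),(205,40),(320,155),(150,258)): print("pads",atz("scene",*s(*q),.003).round(4))
print("cart top",[atz("top",*t(*q),.074).round(4) for q in((175,202),(252,202),(250,249),(174,248))])
print("cart scn",[atz("scene",*s(*q),.074).round(4) for q in((110,306),(210,278),(228,322),(130,352))])
print("walls",[atz("top",*t(*q),.07).round(4) for q in((149,40),(262,40),(267,305),(153,305))])
print("jar",[atz("top",*t(*q),.066).round(4) for q in((208,84),)])
E
python3 fit.py
```

```text
corner [0.40061976 0.22057742 0.095     ] [ 0.37152505 -0.02956209  0.095     ] [ 0.57492986 -0.05358066  0.095     ] [0.60563756 0.19677189 0.095     ]
bay [array([0.5133, 0.125 , 0.095 ]), array([ 0.4994, -0.0057,  0.095 ]), array([ 0.4585, -0.0021,  0.095 ]), array([0.4736, 0.1266, 0.095 ])]
tabtop [array([0.5324, 0.1667, 0.144 ]), array([0.5312, 0.1506, 0.144 ]), array([0.5039, 0.1539, 0.144 ]), array([0.5062, 0.1694, 0.144 ])]
[ 0.494   0.0608 -0.127 ] [[-1.3, 0.6], [-0.3, 1.8], [0.7, 0.0], [-0.3, -0.6], [-1.4, -1.4], [0.1, -1.0], [0.0, -0.3], [-0.4, 2.1], [0.3, -3.0], [-0.4, -2.0]]
pad [ 0.4632 -0.1586  0.003 ]
pad [ 0.4944 -0.2725  0.003 ]
pad [ 0.3799 -0.3045  0.003 ]
pad [ 0.3484 -0.1901  0.003 ]
pads [ 0.3819 -0.2999  0.003 ]
pads [ 0.3519 -0.1877  0.003 ]
pads [ 0.4642 -0.157   0.003 ]
pads [ 0.4969 -0.2698  0.003 ]
cart top [array([ 0.6062, -0.2566,  0.074 ]), array([ 0.6062, -0.3112,  0.074 ]), array([ 0.573 , -0.3093,  0.074 ]), array([ 0.5737, -0.2556,  0.074 ])]
cart scn [array([ 0.5759, -0.3093,  0.074 ]), array([ 0.5794, -0.2563,  0.074 ]), array([ 0.6104, -0.2573,  0.074 ]), array([ 0.6083, -0.3091,  0.074 ])]
walls [array([ 0.7219, -0.2403,  0.07  ]), array([ 0.7221, -0.3211,  0.07  ]), array([ 0.5338, -0.3216,  0.07  ]), array([ 0.5338, -0.2409,  0.07  ])]
jar [array([ 0.691 , -0.2826,  0.066 ])]
```

```bash
cat >> fit.py <<'E'
print("-----")
A=[(c,u,v,(l[0]+(.01 if abs(l[0])>.05 else 0),l[1],l[2])) for c,u,v,l in A]
fit(A,[.49,.06,-.12])
from scipy.spatial.transform import Rotation as Ro
st=ctrl.state();R=Ro.from_quat(st["tool_rot"]).as_matrix();print(R.round(3), "jaw yaw",np.degrees(np.arctan2(R[1,1],R[0,1])))
E
python3 fit.py | sed -n '/-----/,$p'
```

```text
-----
[ 0.4861  0.0614 -0.1214] [[-0.9, 0.2], [0.2, 0.9], [0.7, -1.0], [-0.3, -1.0], [-1.5, -0.6], [-0.1, -0.6], [0.3, 0.1], [0.0, 2.9], [0.0, -0.2], [-0.6, 0.8]]
[[-0.     0.398  0.917]
 [-0.001  0.917 -0.398]
 [-1.    -0.001  0.   ]] jaw yaw 66.52018902770612
```

Call:
servo_tool([
  {"hand":0.0878,"dx":0.015,"dy":-0.04,"dz":0.02,"roll":-4},
  {"dx":0.018,"dy":-0.055,"dz":0.02,"roll":-7},
  {"dx":0.018,"dy":-0.055,"dz":0.01,"roll":-7},
  {"dx":0.018,"dy":-0.055,"roll":-7},
  {"dx":0.018,"dy":-0.055,"roll":-7},
  {"dx":0.018,"dy":-0.055,"roll":-7},
  {"dx":0.018,"dy":-0.055,"roll":-7},
  {"dx":0.01,"dy":-0.055,"roll":-7},
  {"dx":0.01,"dy":-0.055,"roll":-7},
  {"dx":0.01,"dy":-0.055,"roll":-6.5},
  {"dx":0.01,"dy":-0.055},
  {"dx":0.01,"dy":-0.055},
])

```text
invalid input
```

Call:
servo_tool([
  {"hand":0.0878,"dx":0.015,"dy":-0.04,"dz":0.02,"roll":-4},
  {"hand":0.0878,"dx":0.018,"dy":-0.055,"dz":0.02,"roll":-7},
  {"hand":0.0878,"dx":0.018,"dy":-0.055,"dz":0.01,"roll":-7},
  {"hand":0.0878,"dx":0.018,"dy":-0.055,"dz":0,"roll":-7},
  {"hand":0.0878,"dx":0.018,"dy":-0.055,"dz":0,"roll":-7},
  {"hand":0.0878,"dx":0.018,"dy":-0.055,"dz":0,"roll":-7},
  {"hand":0.0878,"dx":0.018,"dy":-0.055,"dz":0,"roll":-7},
  {"hand":0.0878,"dx":0.01,"dy":-0.055,"dz":0,"roll":-7},
  {"hand":0.0878,"dx":0.01,"dy":-0.055,"dz":0,"roll":-7},
  {"hand":0.0878,"dx":0.01,"dy":-0.055,"dz":0,"roll":-6.5},
], newtons=30)

```text
time_s: 1.35
position: [0.4019, 0.0364, 0.2546]
tool_rot: [0.501, 0.499, -0.501, 0.499]
ft_force: [1.5, -0.7, 0.6]
grip_width: 0.999
```

Call:
servo_tool([
  {"hand":0.0878,"dx":0.019,"dy":-0.05,"dz":0,"roll":0},
  {"hand":0.0878,"dx":0.03,"dy":-0.05,"dz":0,"roll":0},
  {"hand":0.0878,"dx":0.035,"dy":-0.05,"dz":0,"roll":0},
  {"hand":0.0878,"dx":0.035,"dy":-0.05,"dz":-0.01,"roll":0},
  {"hand":0.0878,"dx":0.035,"dy":-0.05,"dz":-0.03,"roll":0},
  {"hand":0.0878,"dx":0.02,"dy":-0.045,"dz":-0.05,"roll":0},
  {"hand":0.0878,"dx":0.015,"dy":-0.025,"dz":-0.045,"roll":0},
  {"hand":0.0878,"dx":0,"dy":0,"dz":0,"roll":0},
])

```text
time_s: 2.35
position: [0.5835, -0.2738, 0.1228]
tool_rot: [-0.499, -0.502, 0.502, -0.497]
ft_force: [-0.6, 0.5, 0.7]
grip_width: 0.997
```

```bash
python3 - <<'E'
from h import *
cv2.imwrite("pics/s1.png",ctrl.camera("scene")[:,:,::-1])
crop("pics/s1.png","pics/s1c.png",165,205,290,345,4.2)
print(ctrl.state()["position"])
E
```

```text
[ 0.58454375 -0.27313225  0.12544559]
```

View pics/s1c.png

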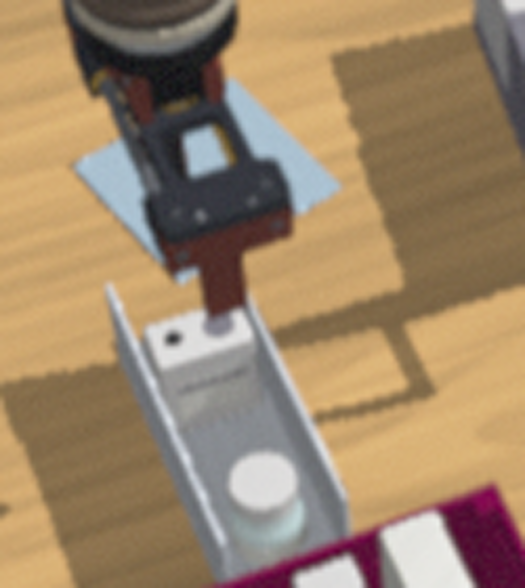

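The scene view shows the hand above the cartridge, its near finger at crop (222,300) slightly left of the cartridge; shift (+0.007, -0.010) and descend.

Call:
servo_tool([
  {"hand":0.0878,"dx":0.007,"dy":-0.01,"dz":0,"roll":0},
  {"hand":0.0878,"dx":0,"dy":0,"dz":-0.01,"roll":0},
  {"hand":0.0878,"dx":0,"dy":0,"dz":-0.03,"roll":0},
  {"hand":0.0878,"dx":0,"dy":0,"dz":-0.025,"roll":0},
  {"hand":0.0878,"dx":0,"dy":0,"dz":-0.007,"roll":0},
  {"hand":0.0878,"dx":0,"dy":0,"dz":0,"roll":0},
])

```text
time_s: 3.15
position: [0.5933, -0.2825, 0.056]
tool_rot: [0.5, 0.5, -0.5, 0.5]
ft_force: [-0.6, -0.3, 0.1]
grip_width: 1.006
```

Call:
servo_tool([
  {"hand":0.045,"dx":0,"dy":0,"dz":-0.004,"roll":0},
  {"hand":0.035,"dx":0,"dy":0,"dz":0,"roll":0},
  {"hand":0.02,"dx":0,"dy":0,"dz":0,"roll":0},
  {"hand":0.02,"dx":0,"dy":0,"dz":0,"roll":0},
  {"hand":0.02,"dx":0,"dy":0,"dz":0,"roll":0},
], newtons=20)

```text
time_s: 3.78
position: [0.5931, -0.2828, 0.0516]
tool_rot: [0.5, 0.5, -0.5, 0.5]
ft_force: [-0.1, -0.0, 0.4]
grip_width: 0.471
```

Call:
servo_tool([
  {"hand":0.02,"dx":0,"dy":0,"dz":0,"roll":0},
  {"hand":0.02,"dx":0,"dy":0,"dz":0,"roll":0},
  {"hand":0.02,"dx":0,"dy":0,"dz":0,"roll":0},
])

```text
time_s: 4.15
position: [0.5929, -0.2829, 0.0515]
tool_rot: [0.5, 0.5, -0.5, 0.5]
ft_force: [-1.2, 1.4, 1.6]
grip_width: 0.359
```

Call:
servo_tool([
  {"hand":0.02,"dx":0,"dy":0,"dz":0.01,"roll":0},
  {"hand":0.02,"dx":0,"dy":0,"dz":0.025,"roll":0},
  {"hand":0.02,"dx":0,"dy":0,"dz":0.03,"roll":0},
  {"hand":0.02,"dx":0,"dy":0,"dz":0.02,"roll":0},
  {"hand":0.02,"dx":-0.015,"dy":0.005,"dz":0,"roll":0},
  {"hand":0.02,"dx":-0.035,"dy":0.01,"dz":0,"roll":-2},
  {"hand":0.02,"dx":-0.035,"dy":0.01,"dz":0,"roll":-2},
  {"hand":0.02,"dx":-0.035,"dy":0.01,"dz":0,"roll":-3},
  {"hand":0.02,"dx":-0.035,"dy":0.01,"dz":0,"roll":0},
  {"hand":0.02,"dx":-0.016,"dy":0.007,"dz":-0.015,"roll":0},
  {"hand":0.02,"dx":0,"dy":0,"dz":-0.025,"roll":0},
  {"hand":0.02,"dx":0,"dy":0,"dz":-0.02,"roll":0},
])

```text
time_s: 5.65
position: [0.4221, -0.2304, 0.0762]
tool_rot: [0.53, 0.469, -0.529, 0.469]
ft_force: [0.0, -0.4, -1.8]
grip_width: 0.362
```

Call:
servo_tool([
  {"hand":0.02,"dx":0,"dy":0,"dz":-0.012,"roll":0},
  {"hand":0.02,"dx":0,"dy":0,"dz":-0.008,"roll":0},
  {"hand":0.02,"dx":0,"dy":0,"dz":-0.005,"roll":0},
  {"hand":0.02,"dx":0,"dy":0,"dz":-0.002,"roll":0},
  {"hand":0.02,"dx":0,"dy":0,"dz":0,"roll":0},
])

```text
time_s: 6.28
position: [0.4221, -0.2309, 0.0496]
tool_rot: [0.53, 0.469, -0.529, 0.469]
ft_force: [0.5, 0.8, -1.6]
grip_width: 0.363
```

Call:
servo_tool([
  {"hand":0.02,"dx":0,"dy":0,"dz":-0.0015,"roll":0},
  {"hand":0.02,"dx":0,"dy":0,"dz":-0.001,"roll":0},
  {"hand":0.02,"dx":0,"dy":0,"dz":-0.001,"roll":0},
  {"hand":0.02,"dx":0,"dy":0,"dz":0,"roll":0},
])

```text
time_s: 6.78
position: [0.4221, -0.2308, 0.0463]
tool_rot: [0.53, 0.469, -0.529, 0.469]
ft_force: [-1.0, 0.6, 4.4]
grip_width: 0.359
```

Call:
servo_tool([
  {"hand":0.0878,"dx":0,"dy":0,"dz":0,"roll":0},
  {"hand":0.0878,"dx":0,"dy":0,"dz":0,"roll":0},
  {"hand":0.0878,"dx":0,"dy":0,"dz":0.01,"roll":0},
  {"hand":0.0878,"dx":0,"dy":0,"dz":0.03,"roll":0},
  {"hand":0.0878,"dx":0,"dy":0,"dz":0.035,"roll":0},
  {"hand":0.0878,"dx":0,"dy":0,"dz":0,"roll":10},
  {"hand":0.0878,"dx":0,"dy":0,"dz":0,"roll":10},
  {"hand":0.0878,"dx":0,"dy":0,"dz":0,"roll":10},
  {"hand":0.0878,"dx":0,"dy":0,"dz":0,"roll":10},
  {"hand":0.0878,"dx":0,"dy":0,"dz":0,"roll":10},
  {"hand":0.0878,"dx":0,"dy":0,"dz":0,"roll":10},
  {"hand":0.0878,"dx":0,"dy":0,"dz":0,"roll":10},
])

```text
time_s: 8.28
position: [0.4221, -0.231, 0.1216]
tool_rot: [0.163, 0.688, -0.163, 0.688]
ft_force: [-0.4, -0.4, 0.3]
grip_width: 1.004
```

Call:
servo_tool([
  {"hand":0.0878,"dx":0,"dy":0,"dz":0,"roll":10},
  {"hand":0.0878,"dx":0,"dy":0,"dz":0,"roll":10},
  {"hand":0.0878,"dx":0,"dy":0,"dz":0,"roll":0},
])

```text
time_s: 8.65
position: [0.4221, -0.2311, 0.1215]
tool_rot: [0.044, 0.706, -0.044, 0.706]
ft_force: [0.9, -0.3, 0.5]
grip_width: 1.001
```

```bash
python3 - <<'E'
from h import *
cv2.imwrite("pics/s2.png",ctrl.camera("scene")[:,:,::-1])
crop("pics/s2.png","pics/s2c.png",150,180,280,300,4.2)
print(ctrl.state()["position"])
E
```

```text
[ 0.42205451 -0.23105848  0.12142634]
```

View pics/s2c.png

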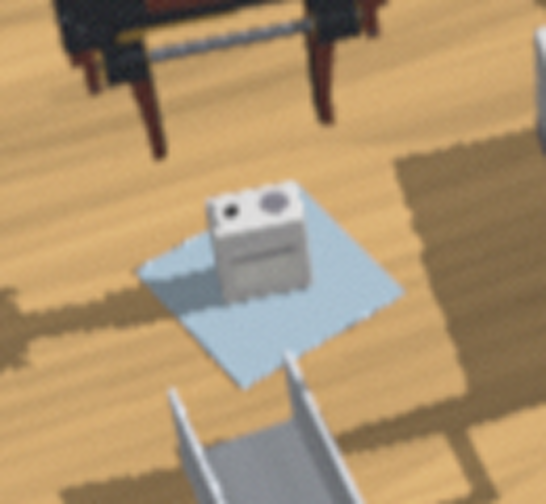

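```bash
python3 - <<'E'
from h import *
f=lambda q:((q-np.array([150,180]))*4.2).round(0).tolist()
print(f(proj("scene",[[.422,-.231,.102],[.422,-.231,.069],[.422,-.275,.102],[.422,-.187,.102]])))
for q in((208,203),(298,183),(303,217),(216,232)): print(atz("scene",150+q[0]/4.2,180+q[1]/4.2,.069).round(4))
E
```

```text
[[248.0, 169.0], [254.0, 207.0], [176.0, 192.0], [319.0, 148.0]]
[ 0.4077 -0.255   0.069 ]
[ 0.4138 -0.2004  0.069 ]
[ 0.4413 -0.2068  0.069 ]
[ 0.432  -0.2578  0.069 ]
```

Cartridge stands upright on the pad, centred about (0.424,-0.230), yaw about -7°. Descend and grip its ends.

Call:
servo_tool([
  {"hand":0.0878,"dx":0.001,"dy":0,"dz":-0.015,"roll":0},
  {"hand":0.0878,"dx":0,"dy":0,"dz":-0.03,"roll":0},
  {"hand":0.0878,"dx":0,"dy":0,"dz":-0.022,"roll":0},
  {"hand":0.07,"dx":0,"dy":0,"dz":-0.006,"roll":0},
  {"hand":0.06,"dx":0,"dy":0,"dz":0,"roll":0},
  {"hand":0.045,"dx":0,"dy":0,"dz":0,"roll":0},
  {"hand":0.045,"dx":0,"dy":0,"dz":0,"roll":0},
  {"hand":0.045,"dx":0,"dy":0,"dz":0,"roll":0},
  {"hand":0.045,"dx":0,"dy":0,"dz":0,"roll":0},
])

```text
time_s: 9.82
position: [0.4236, -0.2309, 0.0485]
tool_rot: [0.043, 0.705, -0.043, 0.706]
ft_force: [0.1, 0.8, 5.8]
grip_width: 0.629
```

Call:
servo_tool([
  {"hand":0.045,"dx":0,"dy":0,"dz":0.01,"roll":0},
  {"hand":0.045,"dx":0,"dy":0,"dz":0.03,"roll":0},
  {"hand":0.045,"dx":0,"dy":0,"dz":0.035,"roll":0},
  {"hand":0.045,"dx":0.005,"dy":0.02,"dz":0.03,"roll":0},
  {"hand":0.045,"dx":0.01,"dy":0.045,"dz":0.01,"roll":0},
  {"hand":0.045,"dx":0.01,"dy":0.045,"dz":0,"roll":0},
  {"hand":0.045,"dx":0.01,"dy":0.045,"dz":0,"roll":0},
  {"hand":0.045,"dx":0.01,"dy":0.045,"dz":0,"roll":0},
  {"hand":0.045,"dx":0.01,"dy":0.045,"dz":0,"roll":0},
  {"hand":0.045,"dx":0.006,"dy":0.025,"dz":0,"roll":0},
  {"hand":0.045,"dx":0,"dy":0.012,"dz":0,"roll":0},
  {"hand":0.045,"dx":0,"dy":0,"dz":0,"roll":0},
])

```text
time_s: 11.32
position: [0.4835, 0.0511, 0.1629]
tool_rot: [0.043, 0.706, -0.043, 0.706]
ft_force: [0.7, -0.9, -1.1]
grip_width: 0.631
```

```bash
python3 - <<'E'
from h import *
from scipy.spatial.transform import Rotation as Ro
cv2.imwrite("pics/t3.png",ctrl.camera("top")[:,:,::-1])
cv2.imwrite("pics/s3.png",ctrl.camera("scene")[:,:,::-1])
crop("pics/s3.png","pics/s3c.png",270,120,410,270,4)
crop("pics/t3.png","pics/t3c.png",235,200,365,330,4.5)
st=ctrl.state();print(st["position"]); R=Ro.from_quat(st["tool_rot"]).as_matrix();print(np.degrees(np.arctan2(R[1,1],R[0,1])))
E
```

```text
[0.48365955 0.04980451 0.16299482]
82.94083273359291
```

View pics/s3c.png

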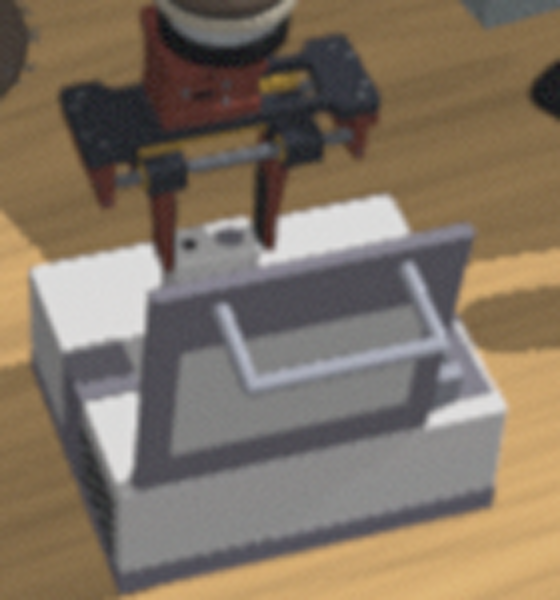

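View pics/t3c.png

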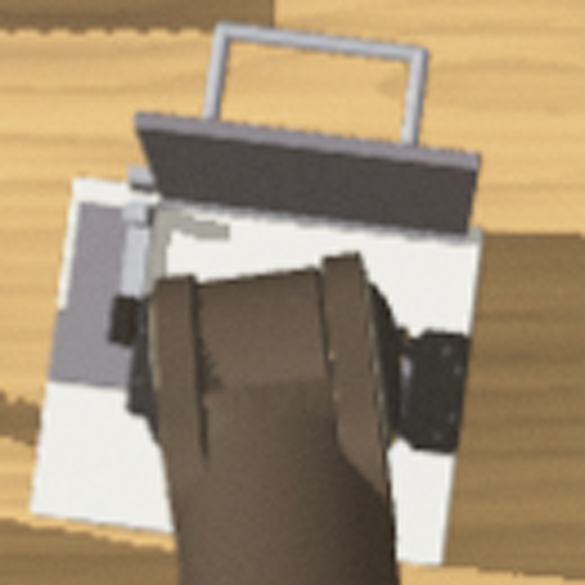

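Cartridge is held level over the bay, clear of the tab; nudge and lower.

Call:
servo_tool([
  {"hand":0.045,"dx":0.001,"dy":0.001,"dz":-0.01,"roll":0},
  {"hand":0.045,"dx":0,"dy":0,"dz":-0.015,"roll":0},
  {"hand":0.045,"dx":0,"dy":0,"dz":-0.015,"roll":0},
  {"hand":0.045,"dx":0,"dy":0,"dz":-0.012,"roll":0},
  {"hand":0.045,"dx":0,"dy":0,"dz":0,"roll":0},
])

```text
time_s: 12.05
position: [0.4841, 0.052, 0.1096]
tool_rot: [0.043, 0.707, -0.043, 0.705]
ft_force: [-0.7, -0.1, -1.6]
grip_width: 0.629
```

Call:
servo_tool([
  {"hand":0.045,"dx":0,"dy":0,"dz":-0.012,"roll":0},
  {"hand":0.045,"dx":0,"dy":0,"dz":-0.012,"roll":0},
  {"hand":0.045,"dx":0,"dy":0,"dz":-0.009,"roll":0},
  {"hand":0.045,"dx":0,"dy":0,"dz":-0.004,"roll":0},
  {"hand":0.045,"dx":0,"dy":0,"dz":-0.002,"roll":0},
  {"hand":0.045,"dx":0,"dy":0,"dz":0,"roll":0},
])

```text
time_s: 12.8
position: [0.4851, 0.0522, 0.072]
tool_rot: [0.043, 0.706, -0.043, 0.706]
ft_force: [0.3, 0.3, -1.2]
grip_width: 0.63
```

Call:
servo_tool([
  {"hand":0.045,"dx":0,"dy":0,"dz":-0.002,"roll":0},
  {"hand":0.045,"dx":0,"dy":0,"dz":-0.0015,"roll":0},
  {"hand":0.045,"dx":0,"dy":0,"dz":-0.001,"roll":0},
  {"hand":0.045,"dx":0,"dy":0,"dz":0,"roll":0},
])

```text
time_s: 13.3
position: [0.485, 0.0523, 0.0674]
tool_rot: [0.043, 0.706, -0.043, 0.706]
ft_force: [-1.2, -0.4, -1.8]
grip_width: 0.634
```

Call:
servo_tool([
  {"hand":0.045,"dx":0,"dy":0,"dz":-0.001,"roll":0},
  {"hand":0.045,"dx":0,"dy":0,"dz":-0.001,"roll":0},
  {"hand":0.045,"dx":0,"dy":0,"dz":-0.0005,"roll":0},
  {"hand":0.045,"dx":0,"dy":0,"dz":0,"roll":0},
])

```text
time_s: 13.8
position: [0.4855, 0.0523, 0.0656]
tool_rot: [0.043, 0.705, -0.043, 0.706]
ft_force: [-1.2, 0.4, 4.0]
grip_width: 0.633
```

Call:
servo_tool([
  {"hand":0.066,"dx":0,"dy":0,"dz":0,"roll":0},
  {"hand":0.066,"dx":0,"dy":0,"dz":0,"roll":0},
  {"hand":0.066,"dx":0,"dy":0,"dz":0,"roll":0},
  {"hand":0.066,"dx":0,"dy":0,"dz":0.005,"roll":0},
  {"hand":0.066,"dx":0,"dy":0,"dz":0.015,"roll":0},
  {"hand":0.066,"dx":0,"dy":0,"dz":0.03,"roll":0},
  {"hand":0.066,"dx":0,"dy":0,"dz":0.04,"roll":0},
  {"hand":0.0,"dx":0,"dy":0,"dz":0.02,"roll":0},
  {"hand":0.0,"dx":0,"dy":0,"dz":0,"roll":0},
])

```text
time_s: 14.92
position: [0.4862, 0.0524, 0.1772]
tool_rot: [0.044, 0.704, -0.043, 0.707]
ft_force: [-0.1, -0.3, -1.1]
grip_width: 0.563
```

```bash
python3 - <<'E'
from h import *
cv2.imwrite("pics/t4.png",ctrl.camera("top")[:,:,::-1])
cv2.imwrite("pics/s4.png",ctrl.camera("scene")[:,:,::-1])
crop("pics/s4.png","pics/s4c.png",270,120,410,270,4)
crop("pics/t4.png","pics/t4c.png",235,200,365,330,4.5)
E
```

```text
(no output)
```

View pics/s4c.png

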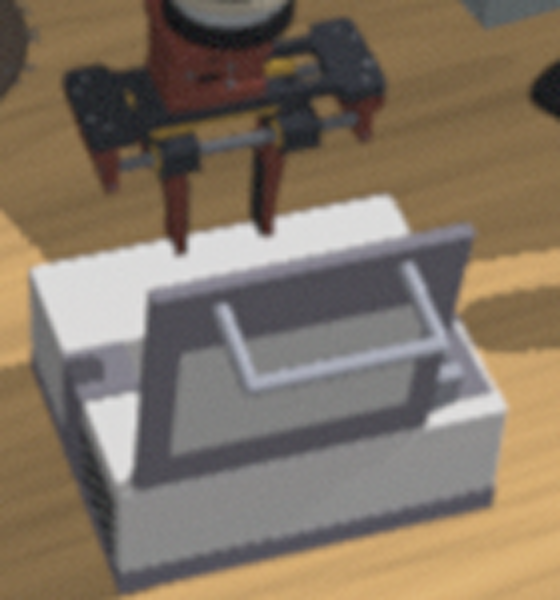

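View pics/t4c.png

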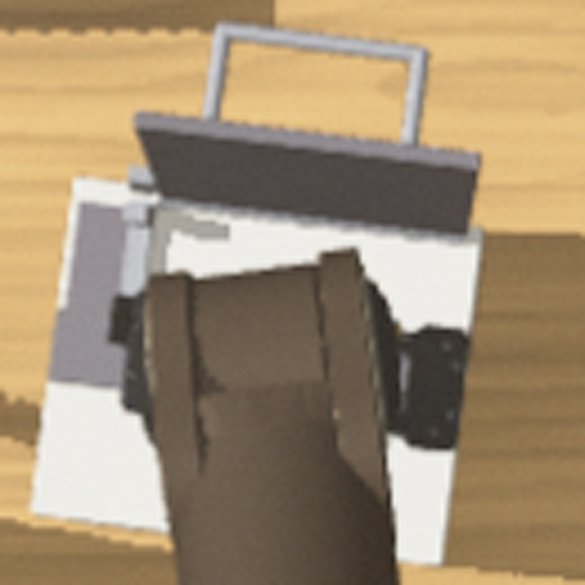

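Fingers are clear and empty; the cartridge was left in the bay. Now close the fingers and go to the lid side of the tab.

Call:
servo_tool([
  {"hand":0.0,"dx":0.005,"dy":0.018,"dz":0,"roll":0},
  {"hand":0.0,"dx":0.015,"dy":0.035,"dz":0,"roll":0},
  {"hand":0.0,"dx":0.009,"dy":0.025,"dz":0,"roll":0},
  {"hand":0.0,"dx":0,"dy":0,"dz":0,"roll":0},
  {"hand":0.0,"dx":0,"dy":0,"dz":0,"roll":0},
  {"hand":0.0,"dx":0,"dy":0,"dz":0,"roll":0},
], newtons=20)

```text
time_s: 15.78
position: [0.5137, 0.1293, 0.1747]
tool_rot: [0.043, 0.706, -0.044, 0.706]
ft_force: [-0.4, 0.4, -0.7]
grip_width: 0.005
```

```bash
python3 - <<'E'
from h import *
cv2.imwrite("pics/t5.png",ctrl.camera("top")[:,:,::-1])
crop("pics/t5.png","pics/t5c.png",235,200,365,330,4.5)
print(ctrl.state()["position"],ctrl.state()["grip_width"])
E
```

```text
[0.51383025 0.129303   0.17490733] 0.006635930459934062
```

View pics/t5c.png

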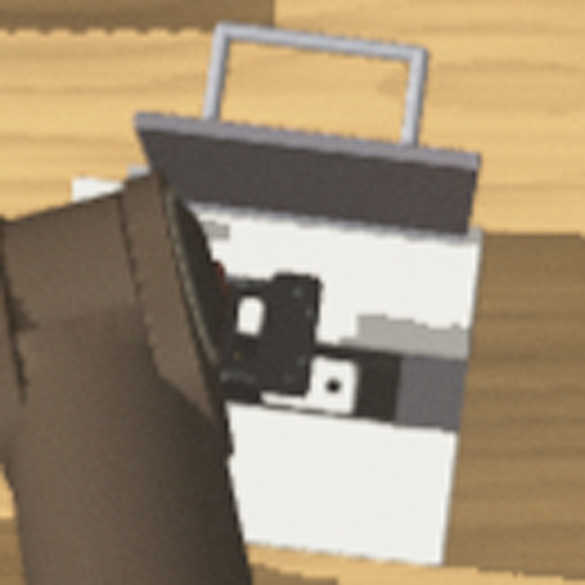

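Cartridge visible standing in the bay (crop 330,385). Descend beside the tab and push outward.

Call:
servo_tool([
  {"hand":0.0,"dx":0,"dy":0,"dz":-0.015,"roll":0},
  {"hand":0.0,"dx":0,"dy":0,"dz":-0.02,"roll":0},
  {"hand":0.0,"dx":0,"dy":0,"dz":-0.012,"roll":0},
  {"hand":0.0,"dx":0,"dy":0,"dz":0,"roll":0},
  {"hand":0.0,"dx":0.001,"dy":0.006,"dz":0,"roll":0},
  {"hand":0.0,"dx":0.001,"dy":0.006,"dz":0,"roll":0},
  {"hand":0.0,"dx":0.001,"dy":0.006,"dz":0,"roll":0},
  {"hand":0.0,"dx":0,"dy":0,"dz":0,"roll":0},
])

```text
time_s: 16.82
position: [0.5171, 0.1491, 0.1281]
tool_rot: [0.043, 0.706, -0.042, 0.706]
ft_force: [0.4, -0.2, 0.5]
grip_width: 0.007
```

Call:
servo_tool([
  {"hand":0.0,"dx":0.001,"dy":0.005,"dz":0,"roll":0},
  {"hand":0.0,"dx":0.001,"dy":0.004,"dz":0,"roll":0},
  {"hand":0.0,"dx":0,"dy":0.004,"dz":0,"roll":0},
])

```text
time_s: 17.2
position: [0.5191, 0.1615, 0.128]
tool_rot: [0.043, 0.706, -0.043, 0.706]
ft_force: [0.8, -0.5, 0.7]
grip_width: 0.006
```

```bash
python3 - <<'E'
from h import *
cv2.imwrite("pics/t6.png",ctrl.camera("top")[:,:,::-1])
cv2.imwrite("pics/s6.png",ctrl.camera("scene")[:,:,::-1])
a=cv2.imread("pics/t6.png")[200:330,235:365];b=cv2.imread("pics/s6.png")[120:270,280:420]
a=cv2.resize(a,(400,400),interpolation=2);b=cv2.resize(b,(400,400),interpolation=2)
cv2.imwrite("pics/6.png",np.hstack([a,b]))
E
```

```text
(no output)
```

View pics/6.png

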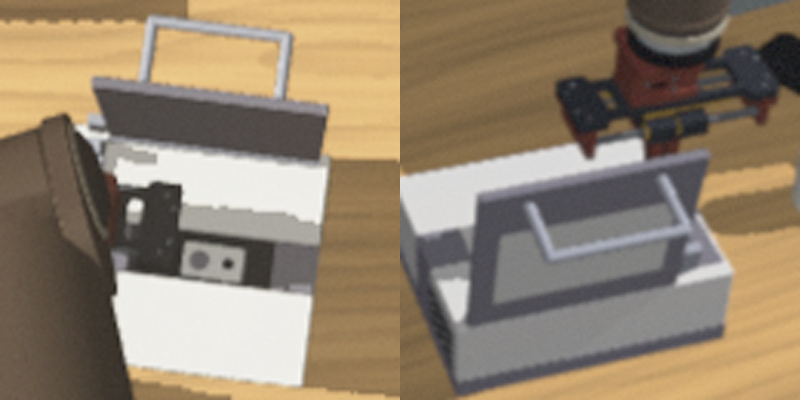

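```bash
python3 - <<'E'
from h import *
y=np.array([.1197,.9928,0]);c=np.array([.4862,.0524,.1772])
for dz in(-.019,0,.01): print(dz,[((proj("scene",c+y*s+[0,0,dz])[0]-[270,120])*4).round() for s in(-.035,.035)])
# initial tab positions in scene/top
for tr in (0,.024):
  L=np.array([.0207,.102+tr,.144]); X=[.486+.9928*L[0]+.1197*L[1],.0614-.1197*L[0]+.9928*L[1],.144]
  print(tr,X,(proj("top",X)[0]),proj("scene",X)[0])
crop("pics/s6.png","pics/s6c.png",370,140,430,200,10)
crop("pics/t6.png","pics/t6c.png",250,215,300,265,12)
E
```

```text
-0.019 [array([163., 286.]), array([270., 263.])]
0 [array([163., 263.]), array([272., 240.])]
0.01 [array([164., 251.]), array([272., 229.])]
0 [np.float64(0.51876036), np.float64(0.16018780999999999), 0.144] [262.09681189 270.48855822] [368.32376329 188.90054437]
0.024 [np.float64(0.52163316), np.float64(0.18401501), 0.144] [253.22980054 269.39660659] [377.21324334 186.98302327]
```

View pics/s6c.png

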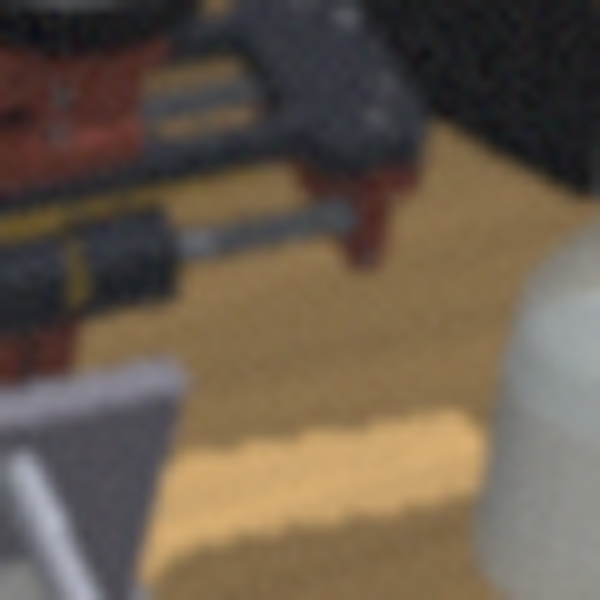

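View pics/t6c.png

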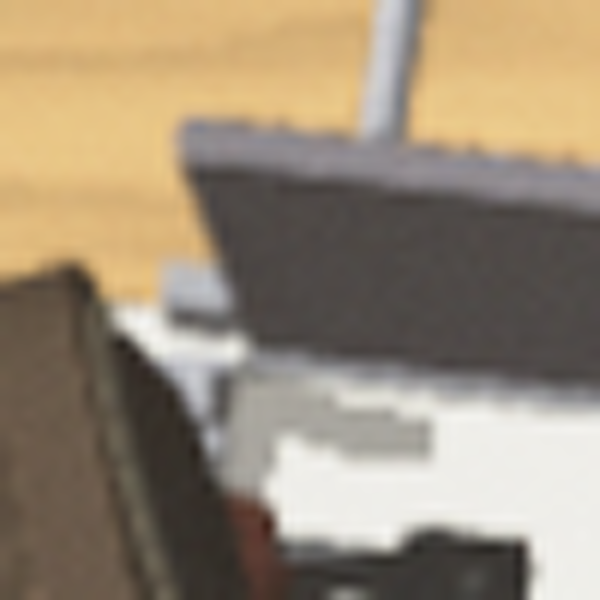

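```bash
python3 - <<'E'
from h import *
a=[cv2.resize(cv2.imread(f)[225:285,240:290],None,fx=8,fy=8,interpolation=cv2.INTER_NEAREST) for f in("pics/top0.png","pics/t6.png")]
cv2.imwrite("pics/cmp.png",np.hstack(a))
print(proj("scene",[[.5191,.1615,.128],[.5191,.1615,.109],[.5191,.1615,.189]]),proj("top",[[.5191,.1615,.128],[.5191,.1615,.2]]))
E
```

```text
[[368.31924556 193.41171011]
 [367.70120297 198.7502473 ]
 [370.38363762 175.59897687]] [[262.29389565 270.51827764]
 [259.09021313 269.780724  ]]
```

View pics/cmp.png

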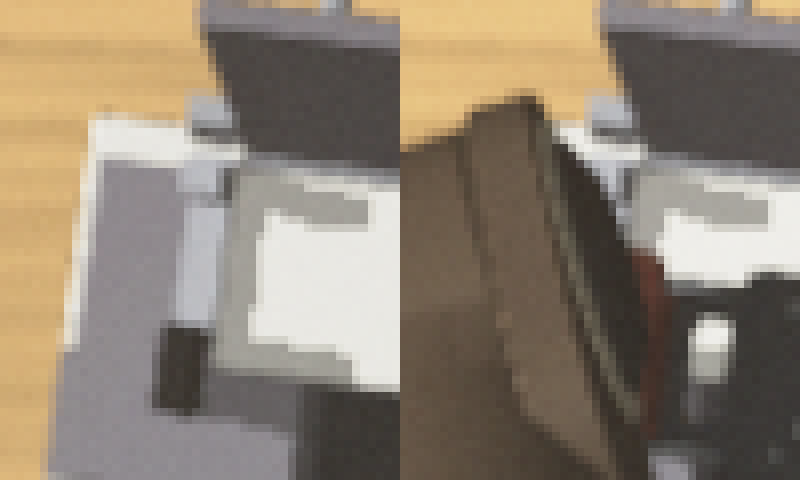

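Call:
servo_tool([
  {"hand":0.0,"dx":0.0005,"dy":0.004,"dz":0,"roll":0},
  {"hand":0.0,"dx":0.0005,"dy":0.004,"dz":0,"roll":0},
])

```text
time_s: 17.55
position: [0.5201, 0.1694, 0.128]
tool_rot: [0.043, 0.706, -0.043, 0.706]
ft_force: [-0.2, -0.7, 0.5]
grip_width: 0.006
```

```bash
python3 - <<'E'
from h import *
cv2.imwrite("pics/t7.png",ctrl.camera("top")[:,:,::-1])
cv2.imwrite("pics/s7.png",ctrl.camera("scene")[:,:,::-1])
a=[cv2.resize(cv2.imread(f)[225:285,240:290],None,fx=8,fy=8,interpolation=cv2.INTER_NEAREST) for f in("pics/t6.png","pics/t7.png")]
cv2.imwrite("pics/cmp7.png",np.hstack(a)); s=ctrl.state();print(s["position"],s["ft_force"])
E
```

```text
[0.52001141 0.16988328 0.12792352] [ 0.12903774 -0.4331076  -0.30368474]
```

View pics/cmp7.png

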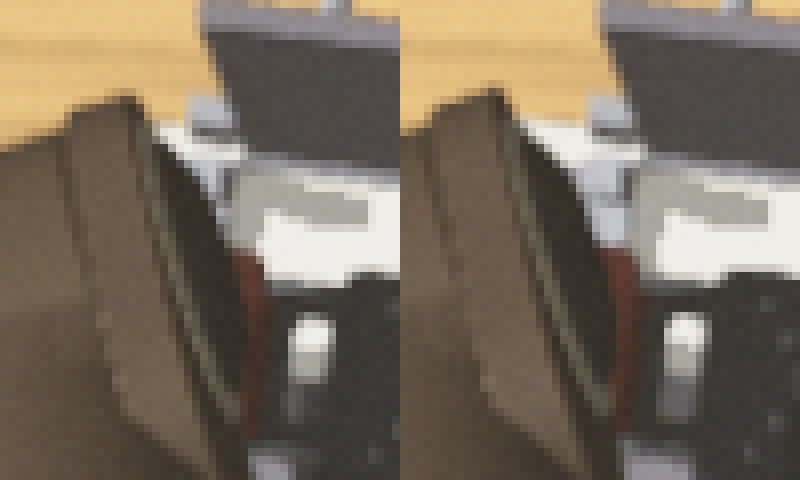

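Call:
servo_tool([
  {"hand":0.0,"dx":0,"dy":0,"dz":-0.003,"roll":0},
  {"hand":0.0,"dx":0,"dy":0,"dz":-0.003,"roll":0},
  {"hand":0.0,"dx":0,"dy":0,"dz":0,"roll":0},
])

```text
time_s: 18.02
position: [0.5201, 0.1698, 0.1252]
tool_rot: [0.044, 0.706, -0.042, 0.706]
ft_force: [-11.4, -0.8, 30.6]
grip_width: 0.005
```

Call:
servo_tool([
  {"hand":0.0,"dx":0,"dy":0,"dz":0.008,"roll":0},
  {"hand":0.0,"dx":0,"dy":0,"dz":0.012,"roll":0},
  {"hand":0.0,"dx":-0.003,"dy":-0.025,"dz":0,"roll":0},
  {"hand":0.0,"dx":-0.002,"dy":-0.018,"dz":0,"roll":0},
  {"hand":0.0,"dx":0,"dy":0,"dz":0,"roll":0},
])

```text
time_s: 18.65
position: [0.515, 0.1246, 0.142]
tool_rot: [0.044, 0.706, -0.044, 0.706]
ft_force: [0.6, 0.4, -0.5]
grip_width: 0.004
```

```bash
python3 - <<'E'
from h import *
cv2.imwrite("pics/t8.png",ctrl.camera("top")[:,:,::-1])
cv2.imwrite("pics/s8.png",ctrl.camera("scene")[:,:,::-1])
a=[cv2.resize(cv2.imread(f)[220:290,235:295],None,fx=6.5,fy=6.5,interpolation=2) for f in("pics/top0.png","pics/t8.png")]
cv2.imwrite("pics/cmp8.png",np.hstack(a)); s=ctrl.state();print(s["position"],s["ft_force"])
crop("pics/s8.png","pics/s8c.png",310,110,420,210,7)
E
```

```text
[0.51507888 0.12663785 0.14193176] [-0.64249488 -0.13228092 -0.73199068]
```

View pics/cmp8.png

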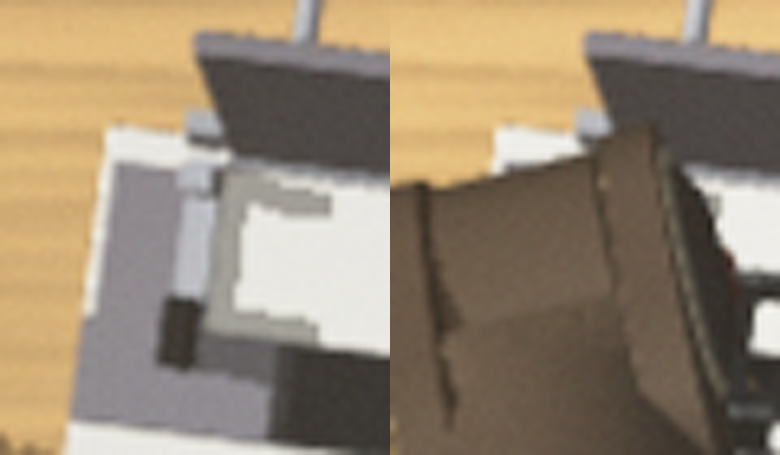

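View pics/s8c.png

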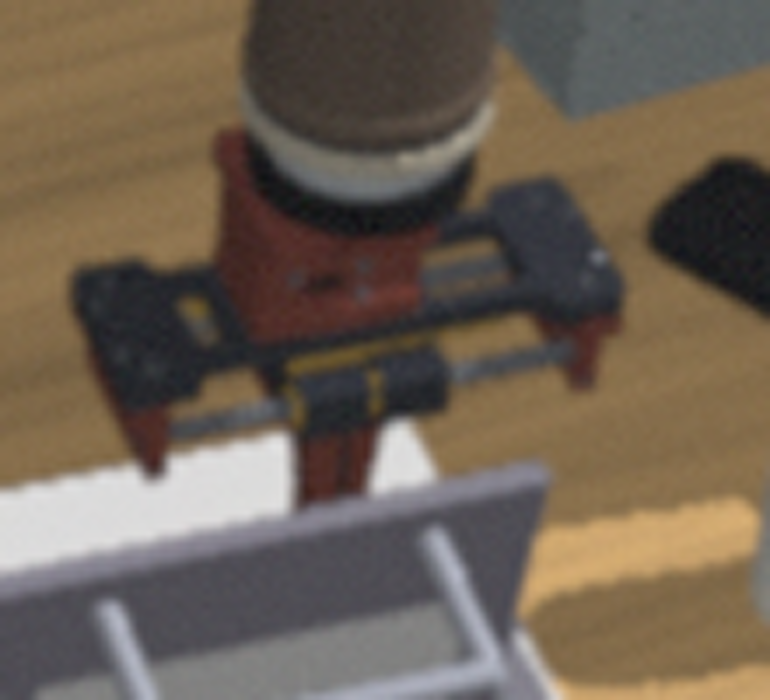

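Call:
servo_tool([
  {"hand":0.0,"dx":0,"dy":0,"dz":-0.014,"roll":0},
  {"hand":0.0,"dx":0,"dy":0,"dz":-0.005,"roll":0},
  {"hand":0.0,"dx":0,"dy":0,"dz":-0.003,"roll":0},
])

```text
time_s: 19.12
position: [0.5146, 0.1264, 0.1191]
tool_rot: [0.043, 0.706, -0.043, 0.705]
ft_force: [-0.5, -0.9, 0.7]
grip_width: 0.002
```

Call:
servo_tool([
  {"hand":0.0,"dx":0,"dy":0,"dz":-0.003,"roll":0},
  {"hand":0.0,"dx":0,"dy":0,"dz":-0.002,"roll":0},
])

```text
time_s: 19.38
position: [0.5151, 0.1262, 0.1148]
tool_rot: [0.043, 0.706, -0.043, 0.706]
ft_force: [0.6, 0.5, -0.7]
grip_width: 0.005
```

Call:
servo_tool([
  {"hand":0.0,"dx":0,"dy":0,"dz":-0.002,"roll":0},
])

```text
time_s: 19.5
position: [0.5151, 0.1263, 0.113]
tool_rot: [0.043, 0.706, -0.043, 0.706]
ft_force: [-0.2, 0.2, 0.3]
grip_width: 0.006
```

Call:
servo_tool([
  {"hand":0.0,"dx":0,"dy":0,"dz":-0.002,"roll":0},
])

```text
time_s: 19.62
position: [0.5151, 0.1262, 0.111]
tool_rot: [0.043, 0.706, -0.043, 0.706]
ft_force: [-0.3, -0.3, 0.6]
grip_width: 0.004
```

Call:
servo_tool([
  {"hand":0.0,"dx":0,"dy":0,"dz":-0.002,"roll":0},
  {"hand":0.0,"dx":0,"dy":0,"dz":-0.002,"roll":0},
])

```text
time_s: 19.88
position: [0.515, 0.1263, 0.1069]
tool_rot: [0.043, 0.706, -0.043, 0.706]
ft_force: [-1.4, -0.6, 0.6]
grip_width: 0.003
```

Call:
servo_tool([
  {"hand":0.0,"dx":0,"dy":0,"dz":-0.002,"roll":0},
  {"hand":0.0,"dx":0,"dy":0,"dz":-0.002,"roll":0},
])

```text
time_s: 20.12
position: [0.515, 0.1262, 0.1028]
tool_rot: [0.043, 0.706, -0.043, 0.706]
ft_force: [0.7, -0.2, 0.2]
grip_width: 0.002
```

Call:
servo_tool([
  {"hand":0.0,"dx":0.001,"dy":0.006,"dz":0,"roll":0},
  {"hand":0.0,"dx":0.0005,"dy":0.006,"dz":0,"roll":0},
  {"hand":0.0,"dx":0.001,"dy":0.006,"dz":0,"roll":0},
])

```text
time_s: 20.5
position: [0.5176, 0.1449, 0.103]
tool_rot: [0.043, 0.706, -0.043, 0.706]
ft_force: [0.9, -0.1, 0.4]
grip_width: 0.004
```

Call:
servo_tool([
  {"hand":0.0,"dx":0.0005,"dy":0.005,"dz":0,"roll":0},
  {"hand":0.0,"dx":0.0005,"dy":0.004,"dz":0,"roll":0},
])

```text
time_s: 20.75
position: [0.5184, 0.1525, 0.1029]
tool_rot: [0.043, 0.706, -0.044, 0.706]
ft_force: [-1.2, -4.0, 2.2]
grip_width: 0.004
```

Contact now at −4 N. Keep pushing.

Call:
servo_tool([
  {"hand":0.0,"dx":0.0005,"dy":0.005,"dz":0,"roll":0},
  {"hand":0.0,"dx":0.0005,"dy":0.005,"dz":0,"roll":0},
  {"hand":0.0,"dx":0.0005,"dy":0.005,"dz":0,"roll":0},
  {"hand":0.0,"dx":0.0005,"dy":0.003,"dz":0,"roll":0},
])

```text
time_s: 21.25
position: [0.5207, 0.1715, 0.103]
tool_rot: [0.043, 0.706, -0.043, 0.706]
ft_force: [0.8, -4.2, 1.0]
grip_width: 0.001
```

```bash
python3 - <<'E'
from h import *
cv2.imwrite("pics/t9.png",ctrl.camera("top")[:,:,::-1])
a=[cv2.resize(cv2.imread(f)[220:290,235:295],None,fx=6.5,fy=6.5,interpolation=2) for f in("pics/top0.png","pics/t9.png")]
cv2.imwrite("pics/cmp9.png",np.hstack(a)); s=ctrl.state();print(s["position"],s["ft_force"])
E
```

```text
[0.52079039 0.17188927 0.10296718] [ 1.64685824 -4.13498423 -0.05624057]
```

View pics/cmp9.png

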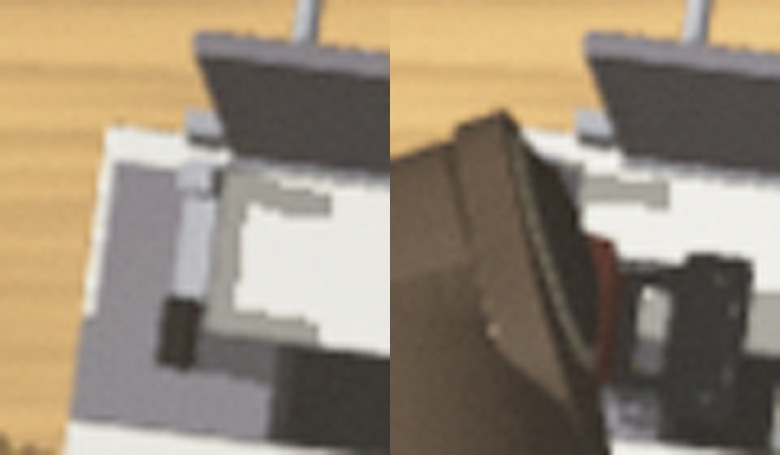

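Call:
servo_tool([
  {"hand":0.0,"dx":0.0005,"dy":0.003,"dz":0,"roll":0},
  {"hand":0.0,"dx":0.0,"dy":0.002,"dz":0,"roll":0},
])

```text
time_s: 21.55
position: [0.5208, 0.1731, 0.1029]
tool_rot: [0.042, 0.706, -0.045, 0.705]
ft_force: [-1.3, -15.2, 4.3]
grip_width: 0.01
```

Call:
servo_tool([
  {"hand":0.0,"dx":0.0,"dy":0.002,"dz":0,"roll":0},
])

```text
time_s: 21.68
position: [0.5207, 0.1733, 0.1028]
tool_rot: [0.042, 0.706, -0.046, 0.705]
ft_force: [-1.3, -19.6, 7.2]
grip_width: 0.008
```

Catch at its stop. Back off, rise; meanwhile fit the lid angle.

Call:
servo_tool([
  {"hand":0.0,"dx":-0.001,"dy":-0.01,"dz":0,"roll":0},
  {"hand":0.0,"dx":-0.001,"dy":-0.01,"dz":0.01,"roll":0},
  {"hand":0.0,"dx":-0.005,"dy":-0.01,"dz":0.05,"roll":0},
  {"hand":0.0,"dx":-0.005,"dy":-0.02,"dz":0.0625,"roll":-10},
  {"hand":0.05,"dx":-0.02,"dy":-0.03,"dz":0.06,"roll":-10},
  {"hand":0.05,"dx":-0.02,"dy":-0.03,"dz":0.035,"roll":-10},
])

```text
time_s: 22.42
position: [0.4714, 0.0725, 0.3142]
tool_rot: [0.227, 0.669, -0.225, 0.671]
ft_force: [1.1, -0.7, 0.5]
grip_width: 0.197
```

```bash
python3 - <<'E'
from h import *
from scipy.optimize import least_squares
cv2.imwrite("pics/t10.png",ctrl.camera("top")[:,:,::-1])
cv2.imwrite("pics/s10.png",ctrl.camera("scene")[:,:,::-1])
b=cv2.imread("pics/s10.png");cv2.imwrite("pics/10.png",np.hstack([cv2.resize(cv2.imread("pics/t10.png")[200:330,235:365],(400,400),interpolation=2),cv2.resize(b[130:270,270:410],(400,400),interpolation=2)]))
def W(p,L,th): # L in hinge frame
    u=-L[0];x=.095-u*np.cos(th)+L[2]*np.sin(th);z=.0955+u*np.sin(th)+L[2]*np.cos(th);y=L[1]
    c,s=np.cos(p[2]),np.sin(p[2]);return np.array([p[0]+c*x-s*y,p[1]+s*x+c*y,z])
t=lambda x,y:(235+(x+.5)/4.5-.5,200+(y+.5)/4.5-.5)
s=lambda x,y:(270+(x+.5)/5.4-.5,160+(y+.5)/5.4-.5)
obs=[("top",*t(222,29),(-.172,.05,.065)),("top",*t(421,52),(-.172,-.05,.065)),("scene",*s(344,300),(-.172,-.05,.065)),("scene",*s(600,247),(-.172,.05,.065)),
("scene",*s(204,178),(-.19,-.095,.01)),("scene",*s(638,92),(-.19,.095,.01)),("top",*t(137,117),(-.19,.095,.01)),("top",*t(480,157),(-.19,-.095,.01))]
f=lambda q:np.concatenate([proj(c,W(q[:3],l,q[3]))[0]-[u,v] for c,u,v,l in obs])
r=least_squares(f,[.486,.0614,-.12,1.65],loss="soft_l1");print(r.x.round(4),r.fun.reshape(-1,2).round(1).tolist())
g=lambda q:f([.486,.0614,-.12,q[0]]);r2=least_squares(g,[1.65]);print(r2.x,r2.fun.reshape(-1,2).round(1).tolist())
print("handle",W(r.x[:3],(-.172,0,.065),r.x[3]),W([.486,.0614,-.12],(-.172,0,.065),r2.x[0]),ctrl.state()["position"])
E
```

```text
[ 0.4943  0.0604 -0.1231  1.6604] [[2.1, 0.6], [-2.1, 0.4], [0.8, -1.1], [-3.5, -0.8], [-0.4, 1.5], [0.5, 0.4], [-0.8, -1.1], [0.4, -0.4]]
[1.70311858] [[2.0, 1.4], [-2.4, 1.0], [0.7, -0.4], [-3.7, -0.1], [-0.3, 1.9], [0.5, 0.6], [-0.9, -0.8], [0.3, -0.3]]
handle [0.66814692 0.03892892 0.26099708] [0.66681512 0.03959743 0.25742054] [0.47188603 0.07005022 0.31592273]
```

View pics/10.png

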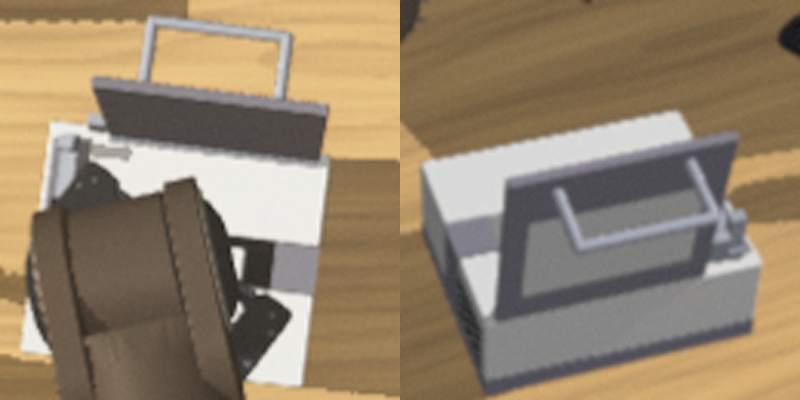

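Catch is out (steel rail moved to the left in the top view, bolt beside the lid in the scene view). Move over the handle.

Call:
servo_tool([
  {"hand":0.05,"dx":0,"dy":0,"dz":0.025,"roll":-10},
  {"hand":0.05,"dx":0.03,"dy":0,"dz":0.005,"roll":-10},
  {"hand":0.05,"dx":0.03,"dy":-0.005,"dz":0,"roll":-10},
  {"hand":0.05,"dx":0.03,"dy":-0.005,"dz":0,"roll":-10},
  {"hand":0.05,"dx":0.03,"dy":-0.005,"dz":0,"roll":-10},
  {"hand":0.05,"dx":0.03,"dy":-0.005,"dz":0,"roll":-10},
  {"hand":0.05,"dx":0.03,"dy":-0.007,"dz":0,"roll":0},
  {"hand":0.05,"dx":0.015,"dy":-0.004,"dz":0,"roll":0},
  {"hand":0.05,"dx":0,"dy":0,"dz":0,"roll":0},
])

```text
time_s: 23.65
position: [0.6668, 0.0421, 0.3394]
tool_rot: [-0.529, -0.469, 0.53, -0.469]
ft_force: [0.3, -0.0, -0.2]
grip_width: 0.571
```

```bash
python3 - <<'E'
from h import *
from scipy.spatial.transform import Rotation as Ro
cv2.imwrite("pics/t11.png",ctrl.camera("top")[:,:,::-1])
cv2.imwrite("pics/s11.png",ctrl.camera("scene")[:,:,::-1])
cv2.imwrite("pics/11.png",np.hstack([cv2.resize(cv2.imread("pics/t11.png")[190:320,235:365],(400,400),interpolation=2),cv2.resize(cv2.imread("pics/s11.png")[110:250,270:410],(400,400),interpolation=2)]))
st=ctrl.state();print(st["position"],st["grip_width"]); R=Ro.from_quat(st["tool_rot"]).as_matrix();print(np.degrees(np.arctan2(R[1,1],R[0,1])))
E
```

```text
[0.66594603 0.04218516 0.34033214] 0.5692071639659412
-6.900067423131829
```

View pics/11.png

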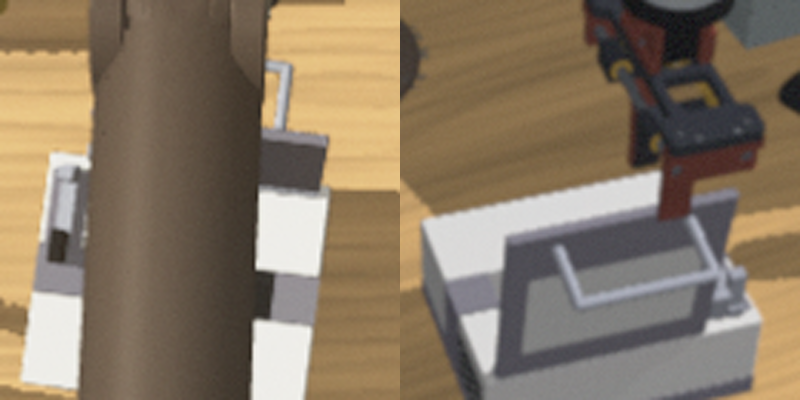

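```bash
python3 - <<'E'
from h import *
j=np.array([.9928,-.1197,0]);c=np.array([.6663,.0422,.340])
for dz in(-.019,0,.01,.02): print(dz,[proj("scene",c+j*s+[0,0,dz])[0].round(1) for s in(.025,.0385)])
print(proj("scene",[[.667,.0396,.2585]]))
print(cv2.imread("pics/s11.png").shape)
crop("pics/s11.png","pics/s11c.png",330,110,410,220,7)
E
```

```text
-0.019 [array([362.9, 196.3]), array([365.3, 200.7])]
0 [array([363.6, 189.7]), array([366. , 194.1])]
0.01 [array([364. , 186.2]), array([366.4, 190.6])]
0.02 [array([364.4, 182.6]), array([366.8, 187. ])]
[[355.75666145 209.63395308]]
(480, 640, 3)
```

View pics/s11c.png

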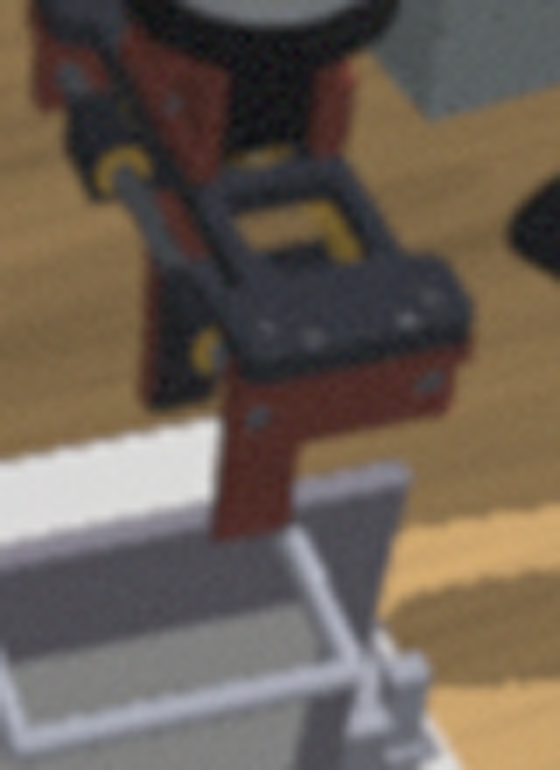

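Call:
servo_tool([
  {"hand":0.05,"dx":0.001,"dy":-0.002,"dz":-0.02,"roll":0},
  {"hand":0.05,"dx":0,"dy":0,"dz":-0.03,"roll":0},
  {"hand":0.05,"dx":0,"dy":0,"dz":-0.025,"roll":0},
  {"hand":0.05,"dx":0,"dy":0,"dz":-0.015,"roll":0},
  {"hand":0.05,"dx":0,"dy":0,"dz":0,"roll":0},
])

```text
time_s: 24.38
position: [0.6667, 0.04, 0.2504]
tool_rot: [-0.529, -0.469, 0.53, -0.468]
ft_force: [0.4, -0.1, 1.0]
grip_width: 0.575
```

```bash
python3 - <<'E'
from h import *
cv2.imwrite("pics/s12.png",ctrl.camera("scene")[:,:,::-1])
crop("pics/s12.png","pics/s12c.png",320,130,420,240,6)
print(ctrl.state()["position"])
E
```

```text
[0.66729827 0.03976609 0.25142633]
```

View pics/s12c.png

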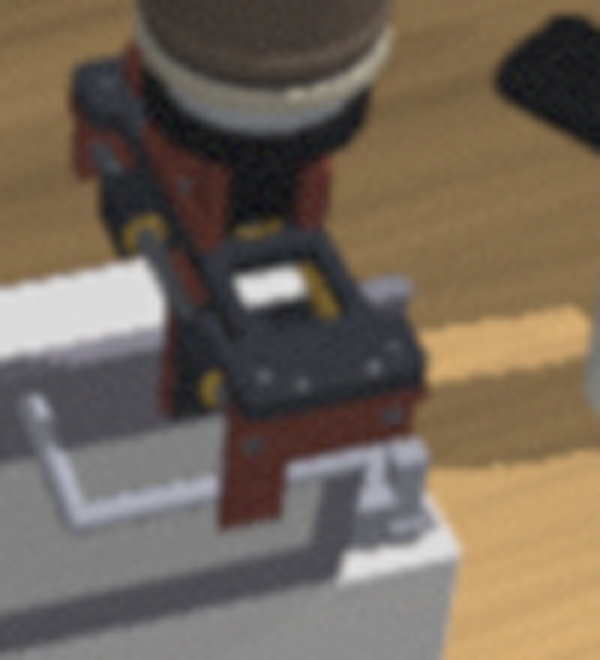

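Call:
servo_tool([
  {"hand":0.05,"dx":0,"dy":0,"dz":-0.01,"roll":0},
  {"hand":0.05,"dx":0,"dy":0,"dz":-0.01,"roll":0},
  {"hand":0.03,"dx":0,"dy":0,"dz":0,"roll":0},
  {"hand":0.02,"dx":0,"dy":0,"dz":0,"roll":0},
  {"hand":0.005,"dx":0,"dy":0,"dz":0,"roll":0},
  {"hand":0.005,"dx":0,"dy":0,"dz":0,"roll":0},
  {"hand":0.005,"dx":0,"dy":0,"dz":0,"roll":0},
  {"hand":0.005,"dx":0,"dy":0,"dz":0,"roll":0},
])

```text
time_s: 25.42
position: [0.6675, 0.0394, 0.2311]
tool_rot: [0.53, 0.469, -0.529, 0.469]
ft_force: [-0.2, -0.4, 0.7]
grip_width: 0.1
```

Call:
servo_tool([
  {"hand":0.005,"dx":0,"dy":0,"dz":0,"roll":0},
])

```text
time_s: 25.55
position: [0.6675, 0.0394, 0.231]
tool_rot: [0.53, 0.469, -0.529, 0.469]
ft_force: [-0.7, 0.4, 1.2]
grip_width: 0.105
```

```bash
python3 - <<'E'
from h import *
p=[.486,.0614,-.12]
def bar(th):
    x=.095-.172*np.cos(th)+.065*np.sin(th);z=.0955+.172*np.sin(th)+.065*np.cos(th)
    return np.array([x*np.cos(p[2]),x*np.sin(p[2]),z])
th0=1.70; N=44
ths=np.linspace(th0,0,N+1)
P=np.array([bar(t) for t in ths]);D=np.diff(P,axis=0)
for i,d in enumerate(D): print(i,round(ths[i+1],3),(d*1000).round(1).tolist(), ((P[i+1]-P[0])*1000).round(1).tolist())
E
```

```text
0 1.661 [-6.3, 0.8, 3.2] [-6.3, 0.8, 3.2]
1 1.623 [-6.4, 0.8, 3.0] [-12.7, 1.5, 6.2]
2 1.584 [-6.5, 0.8, 2.7] [-19.2, 2.3, 8.9]
3 1.545 [-6.6, 0.8, 2.5] [-25.8, 3.1, 11.4]
4 1.507 [-6.7, 0.8, 2.2] [-32.5, 3.9, 13.6]
5 1.468 [-6.8, 0.8, 1.9] [-39.3, 4.7, 15.6]
6 1.43 [-6.9, 0.8, 1.7] [-46.1, 5.6, 17.2]
7 1.391 [-6.9, 0.8, 1.4] [-53.1, 6.4, 18.7]
8 1.352 [-7.0, 0.8, 1.1] [-60.0, 7.2, 19.8]
9 1.314 [-7.0, 0.8, 0.9] [-67.0, 8.1, 20.7]
10 1.275 [-7.0, 0.8, 0.6] [-74.0, 8.9, 21.3]
11 1.236 [-7.0, 0.8, 0.3] [-81.1, 9.8, 21.6]
12 1.198 [-7.1, 0.9, 0.1] [-88.1, 10.6, 21.7]
13 1.159 [-7.0, 0.8, -0.2] [-95.2, 11.5, 21.4]
14 1.12 [-7.0, 0.8, -0.5] [-102.2, 12.3, 21.0]
15 1.082 [-7.0, 0.8, -0.8] [-109.2, 13.2, 20.2]
16 1.043 [-7.0, 0.8, -1.0] [-116.2, 14.0, 19.1]
17 1.005 [-6.9, 0.8, -1.3] [-123.1, 14.8, 17.8]
18 0.966 [-6.9, 0.8, -1.6] [-130.0, 15.7, 16.3]
19 0.927 [-6.8, 0.8, -1.8] [-136.8, 16.5, 14.4]
20 0.889 [-6.7, 0.8, -2.1] [-143.6, 17.3, 12.3]
21 0.85 [-6.6, 0.8, -2.4] [-150.2, 18.1, 9.9]
22 0.811 [-6.6, 0.8, -2.6] [-156.8, 18.9, 7.3]
23 0.773 [-6.4, 0.8, -2.9] [-163.2, 19.7, 4.4]
24 0.73
[... 263 characters left out ...]
9.2, 24.0, -17.9]
30 0.502 [-5.4, 0.7, -4.5] [-204.6, 24.7, -22.4]
31 0.464 [-5.3, 0.6, -4.7] [-209.9, 25.3, -27.1]
32 0.425 [-5.1, 0.6, -4.9] [-215.0, 25.9, -32.1]
33 0.386 [-4.9, 0.6, -5.1] [-219.9, 26.5, -37.2]
34 0.348 [-4.7, 0.6, -5.3] [-224.5, 27.1, -42.5]
35 0.309 [-4.5, 0.5, -5.5] [-229.0, 27.6, -48.0]
36 0.27 [-4.3, 0.5, -5.7] [-233.3, 28.1, -53.6]
37 0.232 [-4.1, 0.5, -5.8] [-237.4, 28.6, -59.4]
38 0.193 [-3.8, 0.5, -6.0] [-241.2, 29.1, -65.4]
39 0.155 [-3.6, 0.4, -6.1] [-244.8, 29.5, -71.5]
40 0.116 [-3.4, 0.4, -6.2] [-248.2, 29.9, -77.7]
41 0.077 [-3.1, 0.4, -6.4] [-251.3, 30.3, -84.1]
42 0.039 [-2.9, 0.3, -6.5] [-254.1, 30.6, -90.6]
43 0.0 [-2.6, 0.3, -6.6] [-256.8, 31.0, -97.2]
```

Call:
servo_tool([
  {"hand":0.005,"dx":-0.0063,"dy":0.0008,"dz":0.0032,"roll":0},
  {"hand":0.005,"dx":-0.0064,"dy":0.0008,"dz":0.003,"roll":0},
  {"hand":0.005,"dx":-0.0065,"dy":0.0008,"dz":0.0027,"roll":0},
  {"hand":0.005,"dx":-0.0066,"dy":0.0008,"dz":0.0025,"roll":0},
  {"hand":0.005,"dx":-0.0067,"dy":0.0008,"dz":0.0022,"roll":0},
  {"hand":0.005,"dx":-0.0068,"dy":0.0008,"dz":0.0019,"roll":0},
])

```text
time_s: 26.3
position: [0.6281, 0.0443, 0.2472]
tool_rot: [0.53, 0.468, -0.529, 0.469]
ft_force: [4.0, 0.8, 6.7]
grip_width: 0.108
```

Call:
servo_tool([
  {"hand":0.005,"dx":-0.0069,"dy":0.0008,"dz":0.0017,"roll":0},
  {"hand":0.005,"dx":-0.0069,"dy":0.0008,"dz":0.0014,"roll":0},
  {"hand":0.005,"dx":-0.007,"dy":0.0008,"dz":0.0011,"roll":0},
  {"hand":0.005,"dx":-0.007,"dy":0.0008,"dz":0.0009,"roll":0},
  {"hand":0.005,"dx":-0.007,"dy":0.0008,"dz":0.0006,"roll":0},
  {"hand":0.005,"dx":-0.007,"dy":0.0008,"dz":0.0003,"roll":0},
])

```text
time_s: 27.05
position: [0.5857, 0.0496, 0.2529]
tool_rot: [0.53, 0.469, -0.529, 0.469]
ft_force: [1.9, 0.5, 6.3]
grip_width: 0.105
```

```bash
python3 - <<'E'
from h import *
cv2.imwrite("pics/s13.png",ctrl.camera("scene")[:,:,::-1])
crop("pics/s13.png","pics/s13c.png",270,120,420,270,4)
E
```

```text
(no output)
```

View pics/s13c.png

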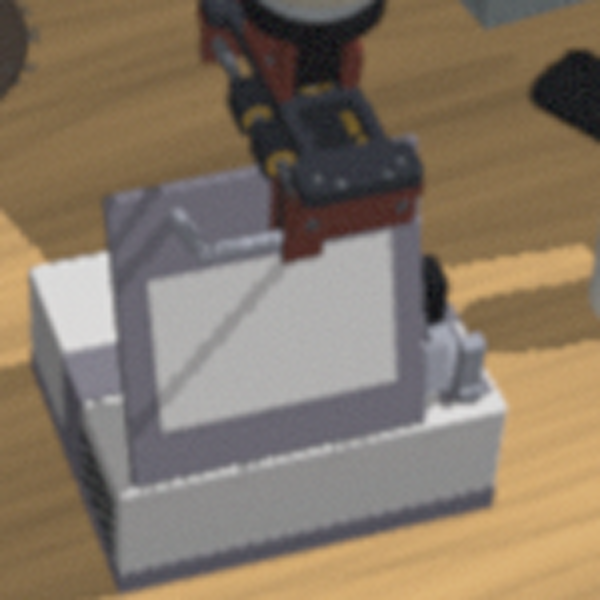

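The lid follows with the bar between the fingers (crop 300,240) and the black tab is visible fully out (435,285). Continuing.

Call:
servo_tool([
  {"hand":0.005,"dx":-0.0071,"dy":0.0009,"dz":0.0001,"roll":0},
  {"hand":0.005,"dx":-0.007,"dy":0.0008,"dz":-0.0002,"roll":0},
  {"hand":0.005,"dx":-0.007,"dy":0.0008,"dz":-0.0005,"roll":0},
  {"hand":0.005,"dx":-0.007,"dy":0.0008,"dz":-0.0008,"roll":0},
  {"hand":0.005,"dx":-0.007,"dy":0.0008,"dz":-0.001,"roll":0},
  {"hand":0.005,"dx":-0.0069,"dy":0.0008,"dz":-0.0013,"roll":0},
  {"hand":0.005,"dx":-0.0069,"dy":0.0008,"dz":-0.0016,"roll":0},
  {"hand":0.005,"dx":-0.0068,"dy":0.0008,"dz":-0.0018,"roll":0},
])

```text
time_s: 28.1
position: [0.53, 0.0564, 0.245]
tool_rot: [0.529, 0.469, -0.529, 0.469]
ft_force: [0.4, 5.9, 3.7]
grip_width: 0.106
```

Call:
servo_tool([
  {"hand":0.005,"dx":-0.0067,"dy":0.0008,"dz":-0.0021,"roll":0},
  {"hand":0.005,"dx":-0.0066,"dy":0.0008,"dz":-0.0024,"roll":0},
  {"hand":0.005,"dx":-0.0066,"dy":0.0008,"dz":-0.0026,"roll":0},
  {"hand":0.005,"dx":-0.0064,"dy":0.0008,"dz":-0.0029,"roll":0},
  {"hand":0.005,"dx":-0.0063,"dy":0.0008,"dz":-0.0031,"roll":0},
  {"hand":0.005,"dx":-0.0062,"dy":0.0007,"dz":-0.0034,"roll":0},
  {"hand":0.005,"dx":-0.0061,"dy":0.0007,"dz":-0.0036,"roll":0},
  {"hand":0.005,"dx":-0.0059,"dy":0.0007,"dz":-0.0038,"roll":0},
])

```text
time_s: 29.1
position: [0.479, 0.0625, 0.2208]
tool_rot: [-0.529, -0.469, 0.529, -0.468]
ft_force: [1.5, 6.6, -0.4]
grip_width: 0.109
```

Call:
servo_tool([
  {"hand":0.005,"dx":-0.0058,"dy":0.0007,"dz":-0.0041,"roll":0},
  {"hand":0.005,"dx":-0.0056,"dy":0.0007,"dz":-0.0043,"roll":0},
  {"hand":0.005,"dx":-0.0054,"dy":0.0007,"dz":-0.0045,"roll":0},
  {"hand":0.005,"dx":-0.0053,"dy":0.0006,"dz":-0.0047,"roll":0},
  {"hand":0.005,"dx":-0.0051,"dy":0.0006,"dz":-0.0049,"roll":0},
  {"hand":0.005,"dx":-0.0049,"dy":0.0006,"dz":-0.0051,"roll":0},
  {"hand":0.005,"dx":-0.0047,"dy":0.0006,"dz":-0.0053,"roll":0},
  {"hand":0.005,"dx":-0.0045,"dy":0.0005,"dz":-0.0055,"roll":0},
])

```text
time_s: 30.1
position: [0.4376, 0.0675, 0.1824]
tool_rot: [-0.529, -0.469, 0.529, -0.468]
ft_force: [0.1, 7.1, 0.3]
grip_width: 0.102
```

Call:
servo_tool([
  {"hand":0.005,"dx":-0.0043,"dy":0.0005,"dz":-0.0057,"roll":0},
  {"hand":0.005,"dx":-0.0041,"dy":0.0005,"dz":-0.0058,"roll":0},
  {"hand":0.005,"dx":-0.0038,"dy":0.0005,"dz":-0.006,"roll":0},
  {"hand":0.005,"dx":-0.0036,"dy":0.0004,"dz":-0.0061,"roll":0},
  {"hand":0.005,"dx":-0.0034,"dy":0.0004,"dz":-0.0062,"roll":0},
  {"hand":0.005,"dx":0,"dy":0,"dz":0,"roll":0},
])

```text
time_s: 30.85
position: [0.4179, 0.0698, 0.1523]
tool_rot: [-0.529, -0.469, 0.53, -0.468]
ft_force: [-0.6, 7.4, -0.5]
grip_width: 0.107
```

Call:
servo_tool([
  {"hand":0.005,"dx":-0.0031,"dy":0.0004,"dz":-0.006,"roll":0},
  {"hand":0.005,"dx":-0.0025,"dy":0.0003,"dz":-0.005,"roll":0},
  {"hand":0.005,"dx":-0.001,"dy":0.0001,"dz":-0.002,"roll":0},
  {"hand":0.005,"dx":0,"dy":0,"dz":0,"roll":0},
])

```text
time_s: 31.35
position: [0.4117, 0.0704, 0.1395]
tool_rot: [-0.529, -0.469, 0.53, -0.468]
ft_force: [0.6, 6.7, -0.8]
grip_width: 0.107
```

```bash
python3 - <<'E'
from h import *
cv2.imwrite("pics/s14.png",ctrl.camera("scene")[:,:,::-1])
crop("pics/s14.png","pics/s14c.png",270,120,420,270,4)
E
```

```text
(no output)
```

View pics/s14c.png

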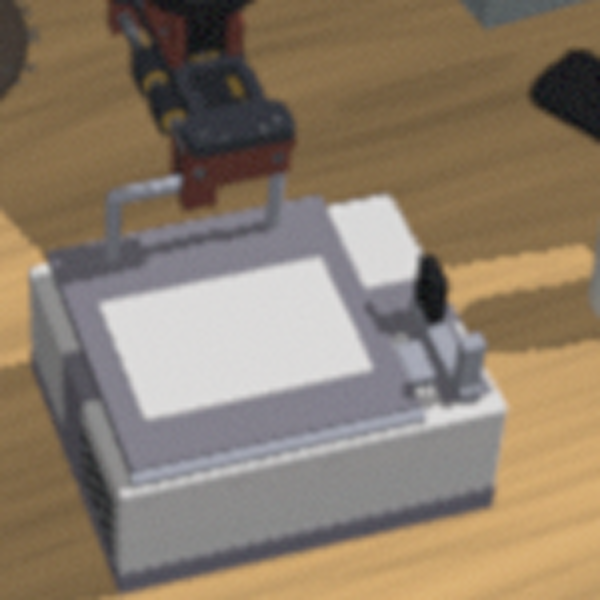

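Nearly closed. Lower in small steps until the lid bears on the deck.

Call:
servo_tool([
  {"hand":0.005,"dx":-0.001,"dy":0.0001,"dz":-0.002,"roll":0},
  {"hand":0.005,"dx":-0.001,"dy":0.0001,"dz":-0.002,"roll":0},
  {"hand":0.005,"dx":0,"dy":0,"dz":0,"roll":0},
])

```text
time_s: 31.78
position: [0.4101, 0.0706, 0.1356]
tool_rot: [-0.529, -0.469, 0.529, -0.469]
ft_force: [0.7, 7.4, -1.4]
grip_width: 0.105
```

Call:
servo_tool([
  {"hand":0.005,"dx":-0.0005,"dy":0,"dz":-0.0015,"roll":0},
  {"hand":0.005,"dx":0,"dy":0,"dz":0,"roll":0},
])

```text
time_s: 32.02
position: [0.4095, 0.0707, 0.1342]
tool_rot: [-0.529, -0.469, 0.529, -0.469]
ft_force: [0.2, 7.6, -1.4]
grip_width: 0.105
```

Call:
servo_tool([
  {"hand":0.005,"dx":-0.0005,"dy":0,"dz":-0.0015,"roll":0},
  {"hand":0.005,"dx":0,"dy":0,"dz":0,"roll":0},
])

```text
time_s: 32.28
position: [0.4089, 0.0707, 0.1327]
tool_rot: [-0.529, -0.469, 0.529, -0.468]
ft_force: [-0.5, 8.1, -1.1]
grip_width: 0.109
```

Call:
servo_tool([
  {"hand":0.005,"dx":-0.0005,"dy":0,"dz":-0.0015,"roll":0},
  {"hand":0.005,"dx":0,"dy":0,"dz":0,"roll":0},
])

```text
time_s: 32.52
position: [0.4083, 0.0708, 0.1311]
tool_rot: [-0.529, -0.469, 0.529, -0.468]
ft_force: [-0.7, 8.1, -0.0]
grip_width: 0.108
```

Call:
servo_tool([
  {"hand":0.005,"dx":0,"dy":0,"dz":-0.0015,"roll":0},
  {"hand":0.005,"dx":0,"dy":0,"dz":0,"roll":0},
])

```text
time_s: 32.78
position: [0.4076, 0.0709, 0.1295]
tool_rot: [-0.529, -0.47, 0.53, -0.468]
ft_force: [-2.2, 8.9, 0.3]
grip_width: 0.11
```

Call:
servo_tool([
  {"hand":0.005,"dx":0,"dy":0,"dz":-0.0015,"roll":0},
  {"hand":0.005,"dx":0,"dy":0,"dz":0,"roll":0},
])

```text
time_s: 33.02
position: [0.4073, 0.0709, 0.1283]
tool_rot: [-0.529, -0.47, 0.53, -0.468]
ft_force: [-4.7, 8.7, 7.3]
grip_width: 0.103
```

Call:
servo_tool([
  {"hand":0.005,"dx":0,"dy":0,"dz":-0.001,"roll":0},
  {"hand":0.005,"dx":0,"dy":0,"dz":0,"roll":0},
])

```text
time_s: 33.28
position: [0.4073, 0.071, 0.128]
tool_rot: [-0.529, -0.47, 0.53, -0.468]
ft_force: [-9.0, 8.1, 18.2]
grip_width: 0.11
```

Call:
servo_tool([
  {"hand":0.03,"dx":0,"dy":0,"dz":0,"roll":0},
  {"hand":0.04,"dx":0,"dy":0,"dz":0,"roll":0},
  {"hand":0.05,"dx":0,"dy":0,"dz":0,"roll":0},
  {"hand":0.05,"dx":0,"dy":0,"dz":0.005,"roll":0},
  {"hand":0.05,"dx":0,"dy":0,"dz":0.03,"roll":0},
  {"hand":0.05,"dx":0,"dy":0,"dz":0.05,"roll":0},
  {"hand":0.05,"dx":0,"dy":0,"dz":0.06,"roll":0},
  {"hand":0.05,"dx":-0.02,"dy":-0.03,"dz":0.04,"roll":0},
  {"hand":0.05,"dx":-0.02,"dy":-0.05,"dz":0,"roll":0},
  {"hand":0.05,"dx":0,"dy":-0.05,"dz":0,"roll":0},
  {"hand":0.05,"dx":0,"dy":-0.04,"dz":0,"roll":0},
  {"hand":0.05,"dx":0,"dy":0,"dz":0,"roll":0},
])

```text
time_s: 34.78
position: [0.3688, -0.1027, 0.3131]
tool_rot: [0.531, 0.467, -0.53, 0.467]
ft_force: [0.5, 0.5, 1.0]
grip_width: 0.569
```

```bash
python3 - <<'E'
from h import *
cv2.imwrite("pics/t15.png",ctrl.camera("top")[:,:,::-1])
cv2.imwrite("pics/s15.png",ctrl.camera("scene")[:,:,::-1])
cv2.imwrite("pics/15.png",np.hstack([cv2.resize(cv2.imread("pics/t15.png")[200:330,235:365],(400,400),interpolation=2),cv2.resize(cv2.imread("pics/s15.png")[140:270,270:400],(400,400),interpolation=2)]))
s=ctrl.state();print(s["position"],s["ft_force"])
def W(L,th,p=(.486,.0614,-.12)):
    u=-L[0];x=.095-u*np.cos(th)+L[2]*np.sin(th);z=.0955+u*np.sin(th)+L[2]*np.cos(th);y=L[1]
    c,s=np.cos(p[2]),np.sin(p[2]);return np.array([p[0]+c*x-s*y,p[1]+s*x+c*y,z])
for th in(0,.03,.06): print(th,[((proj("scene",W(l,th))[0]-[270,140])*400/130).round().tolist() for l in((-.19,.095,.01),(-.19,-.095,.01),(-.172,-.055,.065),(-.172,.055,.065))])
E
```

```text
[ 0.36908715 -0.0997668   0.31279551] [0.60010435 0.11050348 1.15944246]
0 [[243.0, 96.0], [33.0, 139.0], [84.0, 95.0], [210.0, 70.0]]
0.03 [[244.0, 91.0], [33.0, 135.0], [85.0, 92.0], [211.0, 67.0]]
0.06 [[244.0, 86.0], [33.0, 130.0], [85.0, 90.0], [212.0, 64.0]]
```

View pics/15.png

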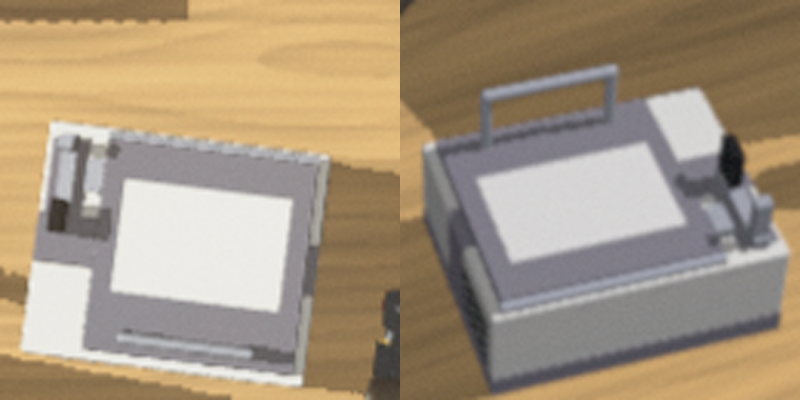

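View pics/s15.png

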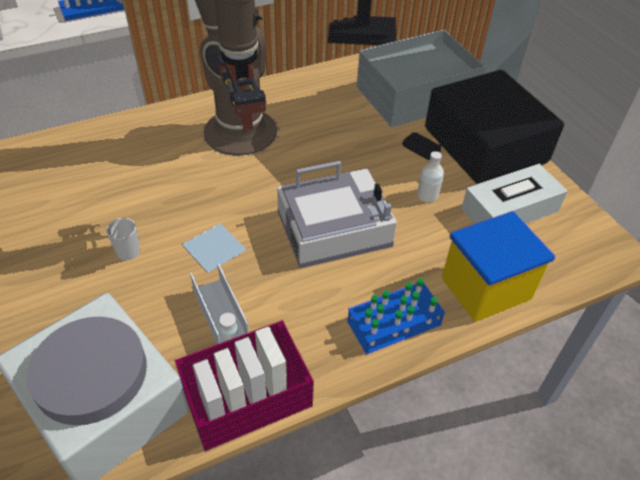

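```bash
python3 - <<'E'
from h import *
for f in("pics/top0.png","pics/t15.png"):
    g=cv2.cvtColor(cv2.imread(f),cv2.COLOR_BGR2GRAY).astype(float)
    r=g[267:274,245:272];print(f,r.mean(0).round().astype(int).tolist())
    b=cv2.imread(f)[240:280,245:275]
    cv2.imwrite(f.replace(".png","k.png"),cv2.resize(b,None,fx=12,fy=12,interpolation=cv2.INTER_NEAREST))
cv2.imwrite("pics/k.png",np.hstack([cv2.imread("pics/top0k.png"),cv2.imread("pics/t15k.png")]))
E
```

```text
pics/top0.png [182, 178, 165, 159, 153, 141, 141, 140, 141, 141, 141, 141, 142, 140, 107, 69, 58, 60, 57, 54, 74, 105, 127, 134, 136, 138, 142]
pics/t15.png [186, 183, 171, 162, 154, 114, 70, 62, 61, 56, 54, 71, 91, 99, 101, 100, 112, 128, 132, 132, 133, 126, 112, 106, 105, 105, 134]
```

View pics/k.png

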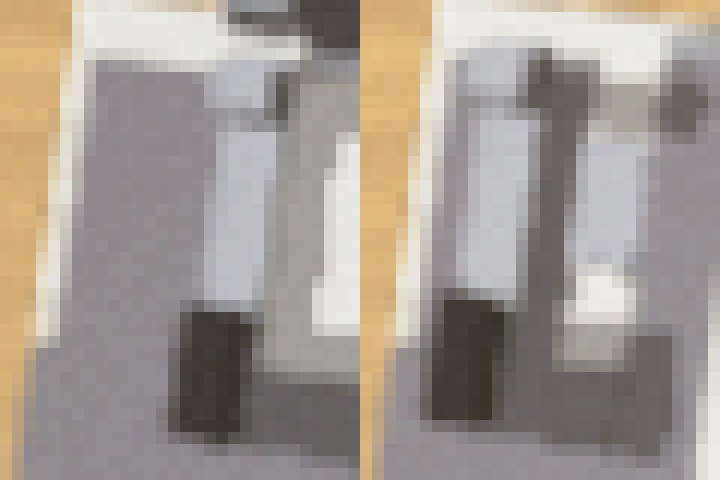

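```bash
python3 - <<'E'
from h import *
a=cv2.imread("pics/top0.png").astype(int);b=cv2.imread("pics/t15.png").astype(int)
for n,(u0,u1,v0,v1) in dict(cup=(458,500,315,350),gel=(170,205,270,300),rack=(255,335,145,195),jar=(408,436,198,222)).items():
    print(n,np.abs(a-b)[v0:v1,u0:u1].max(-1).mean().round(1))
print(ctrl.hand_in())
E
```

```text
cup 13.1
gel 4.9
rack 4.9
jar 4.9
the job is handed in; nothing more can be done
None
```

The job is done and handed in at about 35 s. The cartridge stands in the analyser's bay, the catch is fully out and the lid is closed.

- **Cartridge:** I took it out of the channel and set it on the pad. I then gripped it again by its ends and lowered it into the bay until light contact (about 4 N) before letting go. The top view afterwards showed it standing upright. The lid now hides it, so I could not check it again after closing.
- **Catch:** I pushed it outwards from the lid side until it met its stop (about 20 N). In the last picture the tab had moved about 9.0 px, against 8.9 px expected for the full 24 mm.
- **Lid:** I held the bar all the way down until the lid bore on the deck, then released it. Its corner in the last picture is within about 1 px of where it should be at angle 0.
- **Fingertips:** They turned out to be well above where `ctrl.tips_ahead` puts them (by about 3 to 4 cm, judging from contact and pictures). My first push passed over the catch tab, and lowering there pressed the fingers on something, probably the tab's top, with about 31 N. I backed off and repeated the push lower.
- **Side force:** A steady sideways force of up to about 9 N showed on the handle while the lid was closing. It disappeared on release.
- **Other objects:** The jar, gel bottle and tube rack match their first picture. The cup's patch changed somewhat (13 against about 5 for the others). In the scene view the cup is at the same place, with what looks like the arm's shadow beside it.

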